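# Stand up the sharpening stone holder and wedge it fast

### The job

Set up the instrument sharpening station: draw the steel clamp bar fully back, then tip the L-shaped stone holder over its corner, without lifting it off the base plate, so that it stands on its short foot, and push it along the lane until its toe meets the end stop. Then slide the thumb wedge in along the ramp until it jams the clamp bar tight against the foot, and let go. Leave the other things on the worktop where they are.

Things in the scene. Friction and masses are not known exactly. Their poses are not given: they have to be found in the camera images.
- station: Fixed base of the sharpening station: grey plate 140 x 295 mm, 12 mm thick, with low aluminium fences. Origin on the worktop under the plate; x across the plate, away from the robot; y along it (robot's left); z up. Plate covers x -92..48, y -160..135 mm; its top is z = 12 mm. Along y run a foot lane, in front of it the sliding clamp bar, and in front of that the wedge lane.
- foot_stop (a point): Inner rear corner of the foot lane, at plate height, station x +24, y -62 mm: the rear fence's face is at x = +24 (fence 14 mm thick, y -74..18) and the end stop's face at y = -62 (x -4..26); both stand to z = 26 mm. The lane is open at its +y end; the clamp bar is its front side.
- wedge_lane (a point): Point at plate height on the inner face of the wedge lane's front fence, station x -72, y -50 mm. This fence runs along y from -150 to 40, is 14 mm thick, top z = 26 mm. Behind it, at x -36..-24 and y -150..-72, is a lower rail (top z = 22 mm).
- lens (a point): Underside centre of a fixed magnifier, a clear disc with white rim, 88 mm across, 10 mm thick, z = 182 mm, station x -38, y -132 mm, over the outer end of the wedge lane; thin bent post at station x 32, y -148. No upright gripper fits over the wedge's tab beneath it: come in leaning 20 to 50 degrees back towards the robot.
- clamp_bar (a joint): Steel clamp bar, slides along station x: 0 = drawn back towards the robot, grows (m) to 0.016 towards the rear fence. Rear face at x = -26 mm + value (lane 50 mm wide at 0), y -65..-5, top z = 28 mm. Starts at 0.009 to 0.014, too narrow for the foot. 1.5 N friction, stays where left. Front face is a 1:5 ramp, x from -44 (y -65) to -56 mm (y -5), + value.
- bar_tab (a point): Centre of the finger tab standing on the clamp bar: 12 mm (station x) by 14 mm (station y), from z = 28 to z = 53 mm (centre 41 mm). Can be pinched by its x or y faces, or pushed.
- wedge: Loose steel thumb wedge, 14 mm high, 0.16 kg, starts withdrawn. Origin at the bottom of its leading end, on its straight front face; own y = way it is driven (station +y), x towards the bar. 18 mm thick at the lead, 32 mm at 70 mm behind (1:5 ramp). 5 mm of travel moves the bar 1 mm. On the foot it jams with its lead at about station y = +15 to +23 mm; 8 to 15 N drives it tight and it holds itself.
- wedge_tab (a point): Gripping point on the wedge's thumb tab, 90 mm behind the leading end: the tab is 22 mm (x) by 14 mm (y), stands from z = 12 mm to z = 58 mm (world); this point is at 48 mm. Pinch it by its y faces.
- holder: Loose L-shaped aluminium stone holder, 0.35 kg, 44 mm wide (x), legs 14 mm thick. Origin: outer corner edge, mid-width. Tall leg 95 mm along own +y (white stone strip inside), foot 65 mm along own +z. Starts lying on the tall leg along station +y, foot in the air, corner at station y 26..42 mm. Tipped over 61 degrees it falls onto its foot. Home: origin at station x 2, y 3, z 12 mm, own y up, foot to -y.
- by_dappen_dish: Bystander: small glass dish, 33 mm across, 24 mm high, behind the station; origin under its centre.
- by_file_block_3: Bystander: small drilled grey block of root canal files, 37 x 38 x 59 mm, behind the station; origin under its centre.
- by_cement_pot: Bystander: white pot with a teal lid, 47 mm across, 40 mm high, behind the station; origin under its centre.
- by_probe_1: Bystander: thin steel probe, 143 mm long, lying to the left of the station.

How it is judged:
By the outcome, as a careful person would: the job done as asked, in the order asked, and still so for the second after the job is handed in, with the robot touching nothing.
It also fails if it takes over 72 s, if anything falls off the work surface, if the arm or the gripper's body presses on something with over 40 N, if the wrist force passes 120 N, or if a joint passes its speed limit or range.

### The arm

A 6-joint arm with a two-finger parallel gripper is mounted at the origin on a cart in front of the work surface, level with it; the furniture and walls round the work are solid. World frame = base frame: x ahead of the robot, y to its left, z up, the work surface at z = 0. Lengths are in m, angles in rad, forces in N, time in s.
With the tool pointing down it reaches from about 0.275 to 0.75 m from the base axis. Payload 10.2 kg.
Tool frame: the origin (TCP) lies at the very end of the fingers, on their centre line; the grasp point (between the pads) lies 19 mm behind it (arm.hold_point_z is the distance from the TCP to the grasp point, in m); z points along the fingers, y is the direction in which the jaws open and shut (so a half turn about z gives the same grasp; the last joint's range is limited). The gripper opens to 88 mm and grips with 3 to 60 N. Pads are 18 mm wide; open, the fingers measure 123 mm over their backs; the gripper's body (75 mm by 187 mm) begins 45 mm behind the grasp point.
Start: joints at [-1.329, 0.313, 1.498, -0, 1.331, -0.223], TCP at [0.235, -0.469, 0.239] pointing down, gripper open.
Joint ranges: [-2.94, 2.94], [-0.97, 2.17], [0.19, 2.56], [-1.23, 4.37], [0.02, 3.11], [-2.88, 2.88]. Speed limits (rad/s): [2.39, 2.39, 3.01, 3.14, 3.14, 3.14].

### API

Orientations are given as a rotation vector (axis times angle).
In Python, from workcell import arm, grab_frame gives the robot as it stands. The module is installed in compiled form; this text tells all that it offers.
- The arm moves only by the tool step_arm, never from a script. Its argument "targets" is a list of rows, each an object with "dp": the shift along the tool's x, y, z in cm, a list of three; "roll": the turn about the tool's z in degrees; "grip": the closure in counts, from 0 (fully open) to 255 (shut). In form: [{"dp": [x, y, z], "roll": roll, "grip": grip}, ...]. A call has exactly 8 rows; each row is the pose to reach, as a shift and turn from the pose commanded when the call began, along the tool's axes at that moment; what a row does not reach only later rows make up. A row lasts 1/8 s, in which the tool goes at most 62.5 mm and 10.7 degrees, less where a joint would pass 70% of its speed; a pose out of reach is approached as far as the arm can. A call with a gripper value outside its range is refused whole. The fingers move at their own pace and stop on an object; "force" is the grip in N (left out, the last holds). Time passes only in rows, so rows that repeat a pose let the fingers close, or fill a call up. It gives the time, the measured TCP pose, the force and the opening at its end, in the units of the state.
- arm.sense(): the state, without advancing time (a new reading comes with each control period).
- grab_frame(name): name is "scene" or "top" or "wrist"; returns a dict with "image" (480x640x3 uint8, red, green, blue), "K" (3x3 intrinsics, pixels), "pose" (4x4, takes a point from camera to world coordinates). Camera axes: x right, y down, z forward; pixel columns grow to the right and rows downward; lengths in m; the calibration is good to about 2 mm. The wrist camera is an equidistant fisheye: a pixel r from the principal point sees the ray r / f radians off the axis. A picture is of the moment at which its call begins. There is no depth.
- arm.sign_off(): hands the job in, once; it reports no verdict.
The state is a dict: "t": time; "joints": joint angles; "qvel": joint speeds; "joint_efforts": joint torques, N m; "tool_pos": TCP position; "tcp_rot": TCP orientation; "ft_force": force on the tool from outside, world axes, zero at the start; "moment": the same for the moment, N m; "width": finger opening in m.
Only numpy, scipy, OpenCV 4.12 (cv2) and the standard library are available. Lean on these libraries where they do the work, as an engineer would, in place of code of your own. Each camera call takes 0.05 s, during which the arm holds its last target.

## Working session

There is one attempt and no reset: what is moved stays moved. The work goes in short steps, Python scripts to look and compute and a tool call to move; the robot and the scene stay as the last step left them, time stands still between calls to the robot, and variables do not carry over. Pictures are saved under pics/ and viewed, and the job is handed in when it is done.

Besides the shell and the picture viewer there is one more tool, called after "Call:" as name(argument=value, ...) on one line, values as JSON. step_arm: Moves the arm, as the interface text tells. Its arguments: {"type":"object","properties":{"targets":{"type":"array"},"force":{"type":"number"}},"required":["targets"]}

```bash
mkdir -p pics
cat > h.py <<'E'
import numpy as np, cv2
from workcell import arm, grab_frame
from scipy.spatial.transform import Rotation as R
def shot(n,f):
    d=grab_frame(n); cv2.imwrite('pics/'+f+'.png',d['image'][:,:,::-1]); np.savez('pics/'+f+'.npz',K=d['K'],pose=d['pose'],image=d['image']); return d
def crop(f,u0,v0,w,h,s,out):
    im=cv2.imread('pics/'+f+'.png')[v0:v0+h,u0:u0+w]; cv2.imwrite('pics/'+out+'.png',cv2.resize(im,None,fx=s,fy=s,interpolation=cv2.INTER_CUBIC))
def px2w(f,uv,z):
    d=np.load('pics/'+f+'.npz'); uv=np.atleast_2d(uv).astype(float)
    r=np.c_[uv,np.ones(len(uv))]@np.linalg.inv(d['K']).T@d['pose'][:3,:3].T; o=d['pose'][:3,3]
    return o+r*((np.asarray(z)-o[2])/r[:,2])[:,None]
def w2px(f,P):
    d=np.load('pics/'+f+'.npz'); P=np.atleast_2d(P); c=(P-d['pose'][:3,3])@d['pose'][:3,:3]; q=c@d['K'].T; return q[:,:2]/q[:,2:]
E
python3 - <<'E'
from h import *
for n in ['scene','top','wrist']:
    d=shot(n,n+'0'); print(n,d['K'].tolist(),d['pose'].round(4).tolist())
print(arm.sense())
E
```

```text
scene [[540.0239128955923, 0.0, 326.20558947653586], [0.0, 540.0239128955923, 237.851385970556], [0.0, 0.0, 1.0]] [[-0.8031, -0.3939, 0.447, 0.0867], [-0.5958, 0.5265, -0.6065, 0.7581], [0.0035, -0.7534, -0.6575, 0.7676], [0.0, 0.0, 0.0, 1.0]]
top [[457.10205574913897, 0.0, 321.66801618058], [0.0, 457.10205574913897, 241.3374430318081], [0.0, 0.0, 1.0]] [[0.0108, -0.9889, 0.1479, 0.4301], [-0.9992, -0.0165, -0.0376, 0.197], [0.0396, -0.1474, -0.9883, 0.9795], [0.0, 0.0, 0.0, 1.0]]
wrist [[371.64829954431775, 0.0, 315.9728982446213], [0.0, 371.64829954431775, 238.5103987999511], [0.0, 0.0, 1.0]] [[0.4486, -0.849, -0.279, 0.3088], [-0.8937, -0.4266, -0.1389, -0.4312], [-0.0011, 0.3117, -0.9502, 0.3839], [0.0, 0.0, 0.0, 1.0]]
{'t': 0.15, 'joints': array([-1.32941745e+00,  3.13325596e-01,  1.49823696e+00,  1.17253056e-05,
        1.33099029e+00, -2.23394527e-01]), 'qvel': array([-4.89786621e-04, -1.93237537e-03, -2.94423666e-03, -1.04978757e-03,
       -2.82252396e-04,  1.14857149e-05]), 'joint_efforts': array([ 1.44724647e-03, -4.02303886e+01, -2.52318013e+01,  6.94733835e-02,
        3.43605923e-02, -6.75865772e-05]), 'tool_pos': array([ 0.23526705, -0.46913843,  0.23830006]), 'tcp_rot': array([-3.05621166e+00, -7.23285644e-01, -4.32444726e-06]), 'ft_force': array([0.18877534, 0.29855526, 0.10284154]), 'moment': array([-0.00174244,  0.00022861, -0.0006992 ]), 'width': 0.08835328346148431}
```

View pics/scene0.png

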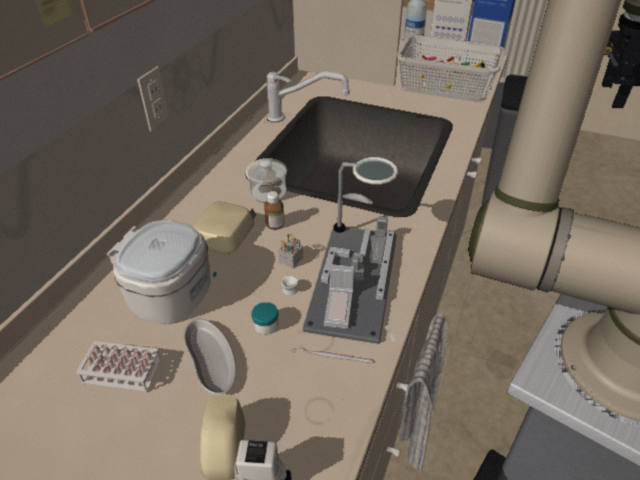

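View pics/top0.png

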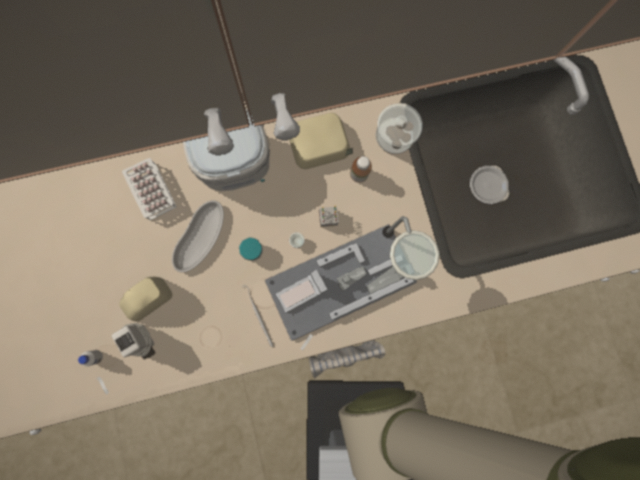

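View pics/wrist0.png

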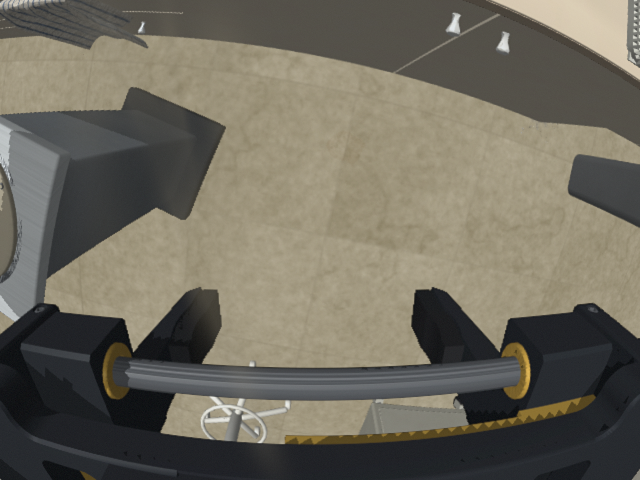

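Run:
```python
from h import *
crop('top0',255,215,190,130,4.2,'top0c')
crop('scene0',290,210,120,140,4.2,'scene0c')
```

```text
(no output)
```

View pics/top0c.png

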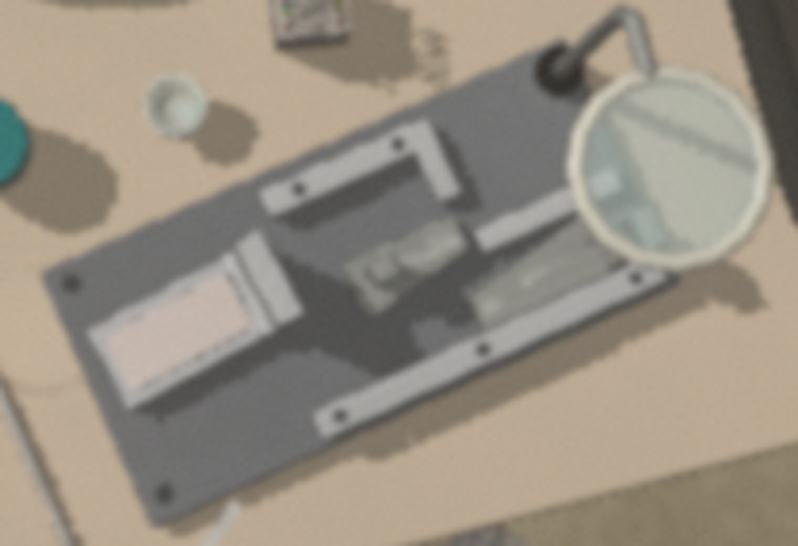

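View pics/scene0c.png

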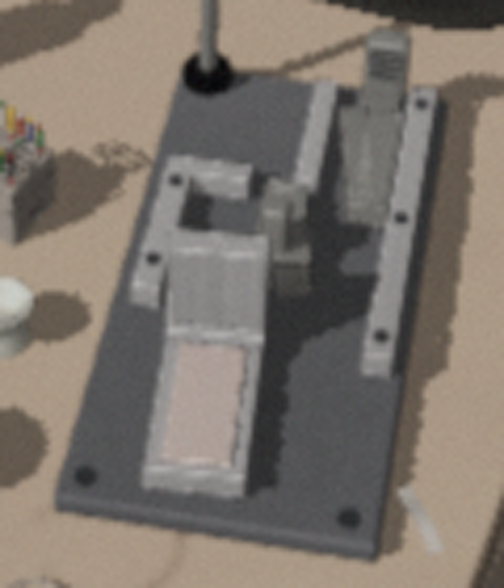

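```bash
cat > fit.py <<'E'
from h import *
from scipy.optimize import least_squares
T=[((48,135,12),(47,272)),((-92,135,12),(160,522)),((-86,40,26),(323,437)),((-72,40,26),(313,412)),((24,18,26),(272,213)),((38,18,26),(262,190)),((38,-74,26),(430,122)),((-4,-74,26),(462,192)),((-4,-62,26),(441,200)),((-24,-72,22),(470,232)),((-36,-72,22),(484,250))]
S=[((48,135,12),(58,497)),((-92,135,12),(376,545)),((-72,40,26),(365,347)),((-86,40,26),(395,350)),((38,18,26),(136,278)),((24,18,26),(160,283)),((38,-74,26),(173,158)),((-4,-74,26),(252,168))]
def off(L,u,v,s): return np.array([p for p,_ in L])/1e3, np.array([(u+a/s,v+b/s) for _,(a,b) in L])
tp,tu=off(T,255,215,4.2); sp,su=off(S,290,210,4.2)
def st2w(p,q):
    return np.c_[q[0]+np.cos(p[...,2]*0+q[2])*p[...,0]-np.sin(q[2])*p[...,1], q[1]+np.sin(q[2])*p[...,0]+np.cos(q[2])*p[...,1], p[...,2]]
def run(which):
    def f(q):
        r=[]
        if 't' in which: r.append((w2px('top0',st2w(tp,q))-tu).ravel())
        if 's' in which: r.append((w2px('scene0',st2w(sp,q))-su).ravel())
        return np.concatenate(r)
    s=least_squares(f,[.4,.2,-.4],loss='soft_l1'); print(which,s.x.round(4),np.degrees(s.x[2]).round(2)); print(s.fun.reshape(-1,2).round(1).tolist()); return s.x
for w in ['t','s','ts']: run(w)
E
python3 fit.py
```

```text
t [0.5059 0.1371 0.4372] 25.05
[[-1.7, -0.5], [-1.6, 1.7], [0.5, 0.2], [0.0, -0.2], [0.3, 0.6], [-0.1, -0.0], [-0.5, -1.6], [0.3, -0.2], [0.2, 0.2], [1.3, -0.5], [0.4, 0.4]]
s [0.5034 0.139  0.4455] 25.52
[[-0.8, -1.0], [1.5, -0.2], [-0.1, 0.7], [0.2, 1.1], [-0.9, 0.7], [0.5, 0.6], [-0.9, -2.0], [0.5, -1.7]]
ts [0.505  0.1375 0.4408] 25.25
[[-1.9, 0.2], [-1.6, 2.3], [0.4, 0.6], [-0.0, 0.3], [0.1, 1.0], [-0.3, 0.4], [-0.8, -1.3], [0.1, 0.1], [-0.1, 0.5], [1.1, -0.3], [0.2, 0.6], [-1.3, -2.1], [0.8, -1.1], [-0.5, -0.1], [-0.2, 0.3], [-1.1, -0.2], [0.3, -0.3], [-0.9, -2.7], [0.5, -2.4]]
```

```bash
cat >> h.py <<'E'
Q=np.array([.505,.1375,.4408])
def w2s(P,q=None):
    q=Q if q is None else q
    P=np.atleast_2d(P).astype(float).copy(); c,s=np.cos(q[2]),np.sin(q[2]); x,y=P[:,0]-q[0],P[:,1]-q[1]
    P[:,0]=c*x+s*y; P[:,1]=-s*x+c*y; return P*1e3
def s2w(P,q=None):
    q=Q if q is None else q
    P=np.atleast_2d(P)/1e3; c,s=np.cos(q[2]),np.sin(q[2]); return np.c_[q[0]+c*P[:,0]-s*P[:,1],q[1]+s*P[:,0]+c*P[:,1],P[:,2]]
E
python3 - <<'E'
from h import *
f=lambda n,u,v,s,L: [print(n,l,w2s(px2w(n,(u+a/s,v+b/s),z/1e3)).round(1)) for a,b,z,l in L]
f('top0',255,215,4.2,[(470,297,26,'wedge lead in'),(487,327,26,'lead front'),(302,305,12,'holder corner'),(92,328,26,'tall end rear'),(130,407,26,'tall end front'),(258,232,77,'foot top rear -y'),(302,305,77,'foot top fr'),(380,275,53,'bartab?'),(372,312,28,'bar front near'),(345,268,28,'bar rear near'),(462,225,28,'bar rear far')])
f('scene0',290,210,4.2,[(345,215,26,'lead in'),(388,222,26,'lead front'),(345,230,12,'lead low'),(388,30,58,'wtab top'),(285,185,53,'bartab top'),(178,232,77,'foot rear top'),(268,238,77,'foot fr top'),(145,485,26,'end r'),(245,493,26,'end f')])
print(R.from_rotvec(arm.sense()['tcp_rot']).as_matrix().round(3))
E
```

```text
top0 wedge lead in [[-52.8 -55.1  26. ]]
top0 lead front [[-69.8 -56.4  26. ]]
top0 holder corner [[-21.4  21.8  12. ]]
top0 tall end rear [[ 11.  121.6  26. ]]
top0 tall end front [[-31.9 120.2  26. ]]
top0 foot top rear -y [[16.9 30.6 77. ]]
top0 foot top fr [[-22.8  26.1  77. ]]
top0 bartab? [[-24.9 -15.9  53. ]]
top0 bar front near [[-39.3  -7.3  28. ]]
top0 bar rear near [[-14.   -4.3  28. ]]
top0 bar rear far [[-18.8 -66.5  28. ]]
scene0 lead in [[-52.9 -43.   26. ]]
scene0 lead front [[-73.4 -42.3  26. ]]
scene0 lead low [[-53.1 -47.4  12. ]]
scene0 wtab top [[ -58.7 -146.1   58. ]]
scene0 bartab top [[-25.1 -28.9  53. ]]
scene0 foot rear top [[13.2 36.2 77. ]]
scene0 foot fr top [[-26.  32.  77.]]
scene0 end r [[  7.5 136.8  26. ]]
scene0 end f [[-34.3 132.7  26. ]]
[[ 0.894  0.448 -0.   ]
 [ 0.448 -0.894  0.001]
 [ 0.    -0.001 -1.   ]]
```

```bash
cat >> h.py <<'E'
def where():
    s=arm.sense(); M=R.from_rotvec(s['tcp_rot']).as_matrix()
    print('t',round(s['t'],3),'tcp st',w2s(s['tool_pos']).round(1)[0],'world',s['tool_pos'].round(4),'yawx_st',np.degrees(np.arctan2(M[1,0],M[0,0])-Q[2]).round(2),'z',M[:,2].round(4),'F_st',np.r_[w2s(np.array(s['ft_force'])*1e-3+np.r_[Q[:2],0])[0]].round(1),'w',round(s['width']*1e3,1),'q',s['joints'].round(3)); return s,M
def goto(st,q=None):
    s,M=where(); d=(s2w(st)[0]-s['tool_pos'])@M*100; print('dp to',st,d.round(2)); return d
E
python3 - <<'E'
from h import *
goto((-130,20,260)); goto((-40,60,260))
E
```

```text
t 0.15 tcp st [-502.8 -433.6  238.3] world [ 0.2353 -0.4691  0.2383] yawx_st 1.37 z [-2.e-04  9.e-04 -1.e+00] F_st [0.3 0.2 0.1] w 88.4 q [-1.329  0.313  1.498  0.     1.331 -0.223]
dp to (-130, 20, 260) [ 38.35 -44.45  -2.12]
t 0.15 tcp st [-502.8 -433.6  238.3] world [ 0.2353 -0.4691  0.2383] yawx_st 1.37 z [-2.e-04  9.e-04 -1.e+00] F_st [0.3 0.2 0.1] w 88.4 q [-1.329  0.313  1.498  0.     1.331 -0.223]
dp to (-40, 60, 260) [ 47.45 -48.24  -2.11]
```

Call:
step_arm(targets=[{"dp":[3.8,-4.4,-0.5],"roll":-10.5,"grip":0},{"dp":[7.6,-8.8,-1],"roll":-21,"grip":0},{"dp":[11.4,-13.2,-1.5],"roll":-31.5,"grip":0},{"dp":[15.2,-17.6,-2],"roll":-42,"grip":0},{"dp":[19,-22,-2.5],"roll":-52.5,"grip":0},{"dp":[22.8,-26.4,-2.5],"roll":-63,"grip":0},{"dp":[26.6,-30.8,-2.5],"roll":-73.5,"grip":0},{"dp":[30.4,-35.2,-2.5],"roll":-84,"grip":0}])

```text
t: 1.15
tool_pos: [0.3493, -0.0166, 0.2639]
tcp_rot: [1.78, 2.588, 0.0]
ft_force: [0.8, -0.9, -1.0]
width: 0.0882
```

Run:
```python
from h import *
goto((-100,30,270)); goto((-50,30,270))
```

```text
t 1.15 tcp st [-206.6  -72.9  263.9] world [ 0.3493 -0.0166  0.2639] yawx_st 85.69 z [ 6.e-04 -2.e-04 -1.e+00] F_st [ 0.4 -1.1 -1. ] w 88.2 q [-0.386 -0.113  1.906  0.     1.348 -0.752]
dp to (-100, 30, 270) [11.06  9.85 -0.61]
t 1.15 tcp st [-206.6  -72.9  263.9] world [ 0.3493 -0.0166  0.2639] yawx_st 85.69 z [ 6.e-04 -2.e-04 -1.e+00] F_st [ 0.4 -1.1 -1. ] w 88.2 q [-0.386 -0.113  1.906  0.     1.348 -0.752]
dp to (-50, 30, 270) [11.44 14.84 -0.61]
```

Call:
step_arm(targets=[{"dp":[1.5,4,0],"roll":-4.3,"grip":0},{"dp":[3,8,0],"roll":-4.3,"grip":0},{"dp":[4.5,12,0],"roll":-4.3,"grip":0},{"dp":[5.5,16.2,0],"roll":-4.3,"grip":0},{"dp":[5.5,16.2,0],"roll":-4.3,"grip":0},{"dp":[5.5,16.2,0],"roll":-4.3,"grip":0},{"dp":[5.5,16.2,0],"roll":-4.3,"grip":0},{"dp":[5.5,16.2,0],"roll":-4.3,"grip":0}])

```text
t: 2.15
tool_pos: [0.4812, 0.0897, 0.264]
tcp_rot: [1.69, 2.647, 0.0]
ft_force: [-0.5, 0.1, 0.6]
width: 0.0882
```

Run:
```python
from h import *
where(); d=shot('wrist','w1'); print(d['pose'].round(4).tolist())
shot('scene','s1')
```

```text
t 2.15 tcp st [-41.9 -33.1 264. ] world [0.4812 0.0897 0.264 ] yawx_st 89.63 z [ 5.e-04 -1.e-04 -1.e+00] F_st [-0.4  0.3  0.6] w 88.2 q [-0.056  0.215  1.558 -0.     1.368 -0.49 ]
[[0.907, 0.4003, 0.1312, 0.4481], [0.4212, -0.8618, -0.2827, 0.165], [-0.0001, 0.3116, -0.9502, 0.4096], [0.0, 0.0, 0.0, 1.0]]
```

View pics/w1.png

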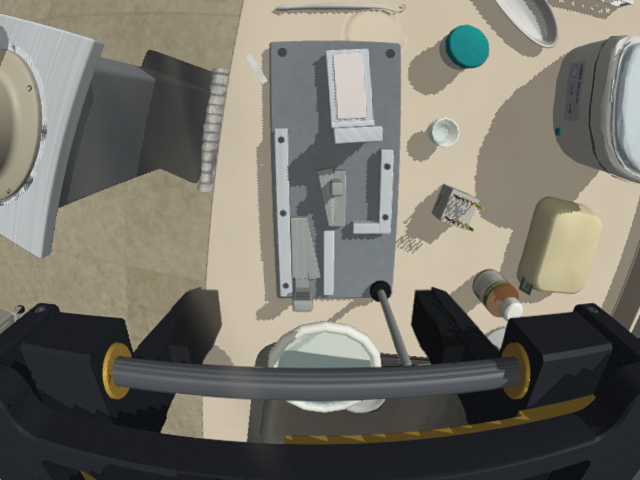

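View pics/s1.png

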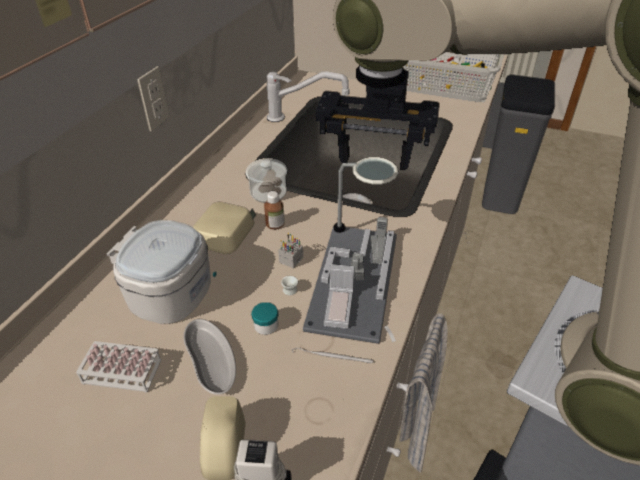

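Run:
```python
from h import *
crop('s1',300,20,160,170,3.5,'s1c')
crop('w1',250,30,170,150,4.5,'w1a'); crop('w1',250,150,170,150,4.5,'w1b')
for h in [0,19,64,80,100,120,130,140,150,160,180,200,220]:
    p=w2px('s1',[.4812,.0897,.264+h/1e3])[0]; print(h,((p-[300,20])*3.5).round(0))
```

```text
0 [257. 498.]
19 [259. 464.]
64 [265. 380.]
80 [267. 349.]
100 [270. 309.]
120 [273. 268.]
130 [275. 247.]
140 [276. 225.]
150 [278. 203.]
160 [279. 181.]
180 [283. 136.]
200 [286.  89.]
220 [289.  40.]
```

View pics/s1c.png

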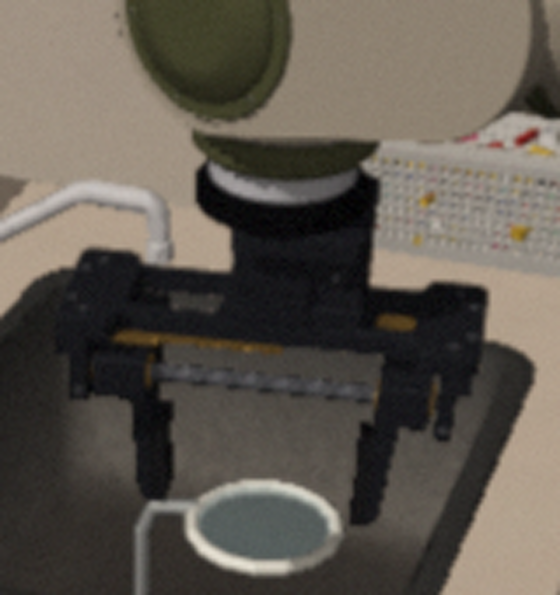

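View pics/w1a.png

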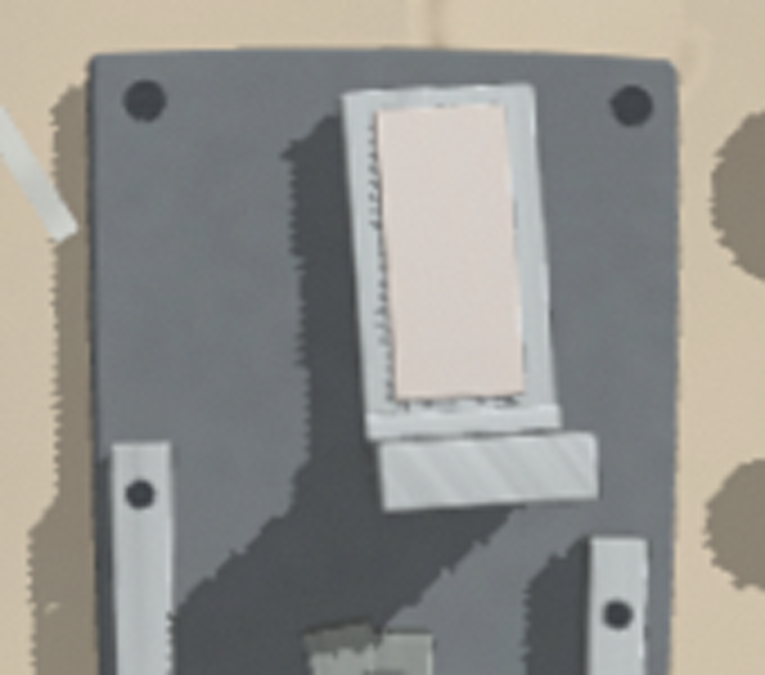

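View pics/w1b.png

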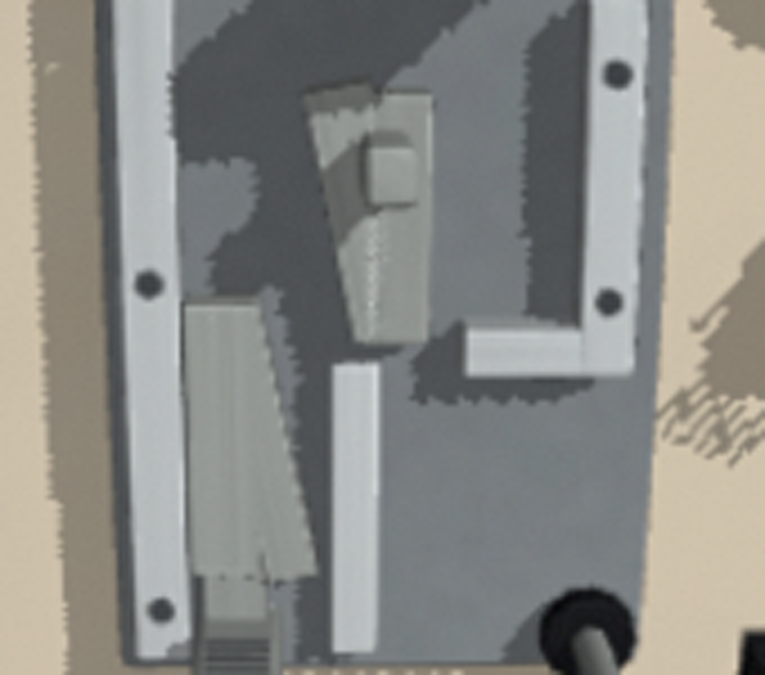

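```bash
cat >> h.py <<'E'
def _fish(f):
    d=np.load('pics/'+f+'.npz'); return d['K'],d['pose']
def fw2px(f,P):
    K,T=_fish(f); c=(np.atleast_2d(P)-T[:3,3])@T[:3,:3]; return cv2.fisheye.projectPoints(c[:,None,:].astype(float),np.zeros(3),np.zeros(3),K,np.zeros(4))[0][:,0]
def fpx2w(f,uv,z):
    K,T=_fish(f); n=cv2.fisheye.undistortPoints(np.atleast_2d(uv).astype(float)[:,None],K,np.zeros(4))[:,0]
    r=np.c_[n,np.ones(len(n))]@T[:3,:3].T; o=T[:3,3]; return o+r*((np.asarray(z)-o[2])/r[:,2])[:,None]
E
cat > fit2.py <<'E'
from h import *
from scipy.optimize import least_squares
A=[((48,135,12),(677,62)),((-92,135,12),(90,58)),((-86,40,26),(112,444)),((-72,40,26),(170,443)),((24,18,26),(590,538)),((38,18,26),(645,538))]
B=[((38,-74,26),(632,375)),((-4,-74,26),(466,377)),((-4,-62,26),(468,323)),((-36,-72,22),(333,363)),((-24,-72,22),(380,363)),((-36,-150,22),(333,652)),((-24,-150,22),(377,654)),((-86,-150,26),(137,658)),((-72,-150,26),(189,655))]
P=np.array([p for p,_ in A+B]); U=np.array([(250+a/4.5,30+b/4.5) for _,(a,b) in A]+[(250+a/4.5,150+b/4.5) for _,(a,b) in B])
f=lambda q:(fw2px('w1',s2w(P,q))-U).ravel()
s=least_squares(f,[.505,.1375,.44],loss='soft_l1'); q=s.x; print(q.round(4),np.degrees(q[2])); print(s.fun.reshape(-1,2).round(1).tolist())
def m(L,v0,z,n):
    print(n,w2s(fpx2w('w1',[(250+a/4.5,v0+b/4.5) for a,b in L],z/1e3),q).round(1).tolist())
m([(303,95),(434,95),(428,342),(355,343)],150,28,'bar')
m([(368,147),(415,147),(415,207),(370,208)],150,53,'bartab')
m([(184,302),(258,300),(317,575)],150,26,'wedge lead')
m([(200,622),(280,622)],150,58,'wtab')
m([(380,447),(597,433),(598,497),(385,510)],30,77,'foottop')
m([(342,95),(533,85),(558,428)],30,26,'leg')
E
python3 fit2.py
python3 - <<'E'
from h import *
Q[:]=[.505,.1375,.4408]
for x in (-93,93):
  for h in (64,100,120,130,140,150,160): print(x,h,((w2px('s1',s2w([(-41.9+x,-33+0,264+h)]))[0]-[300,20])*3.5).round(0))
E
```

```text
[0.5073 0.1412 0.4423] 25.343342348292555
[[1.0, -1.4], [-1.0, -1.9], [-0.6, -0.6], [0.2, -0.7], [0.2, -0.5], [1.1, -0.2], [0.6, 0.3], [-0.5, 0.1], [-0.7, 1.5], [-0.4, 0.6], [0.1, 0.5], [-0.4, 0.4], [0.1, -0.1], [0.1, 0.7], [0.5, 1.4]]
bar [[-42.4, -5.2, 28.0], [-12.3, -5.3, 28.0], [-13.0, -64.5, 28.0], [-30.4, -64.6, 28.0]]
bartab [[-28.5, -13.2, 53.0], [-18.4, -13.3, 53.0], [-18.2, -26.5, 53.0], [-28.0, -26.7, 53.0]]
wedge lead [[-71.0, -54.7, 26.0], [-53.4, -54.4, 26.0], [-39.6, -125.7, 26.0]]
wtab [[-67.3, -123.2, 58.0], [-48.6, -123.3, 58.0]]
foottop [[-27.1, 39.1, 77.0], [16.0, 42.5, 77.0], [16.4, 29.7, 77.0], [-26.2, 26.5, 77.0]]
leg [[-32.8, 119.5, 26.0], [10.3, 122.8, 26.0], [16.0, 42.8, 26.0]]
-93 64 [469. 401.]
-93 100 [480. 329.]
-93 120 [486. 288.]
-93 130 [489. 266.]
-93 140 [493. 245.]
-93 150 [496. 223.]
-93 160 [500. 200.]
93 64 [ 67. 360.]
93 100 [ 67. 289.]
93 120 [ 67. 248.]
93 130 [ 67. 227.]
93 140 [ 67. 206.]
93 150 [ 66. 185.]
93 160 [ 66. 163.]
```

```bash
sed -i 's/^Q=.*/Q=np.array([.5073,.1412,.4423])/' h.py
python3 - <<'E'
from h import *
goto((-23.3,-20,31))
E
```

```text
t 2.25 tcp st [-45.4 -35.3 264. ] world [0.4813 0.0899 0.264 ] yawx_st 89.56 z [ 4.e-04 -0.e+00 -1.e+00] F_st [0.1 0.3 0.2] w 88.1 q [-0.055  0.216  1.558 -0.     1.368 -0.49 ]
dp to (-23.3, -20, 31) [ 1.55  2.19 23.3 ]
```

Call:
step_arm(targets=[{"dp":[1.55,2.2,2],"roll":-0.4,"grip":0},{"dp":[1.55,2.2,7],"roll":-0.4,"grip":0},{"dp":[1.55,2.2,12],"roll":-0.4,"grip":0},{"dp":[1.55,2.2,17],"roll":-0.4,"grip":0},{"dp":[1.55,2.2,20],"roll":-0.4,"grip":0},{"dp":[1.55,2.2,22],"roll":-0.4,"grip":0},{"dp":[1.55,2.2,23.2],"roll":-0.4,"grip":0},{"dp":[1.55,2.2,23.2],"roll":-0.4,"grip":0}])

```text
t: 3.25
tool_pos: [0.4948, 0.1134, 0.0315]
tcp_rot: [-1.68, -2.654, 0.001]
ft_force: [0.3, 0.4, 0.5]
width: 0.0883
```

Run:
```python
from h import *
where(); shot('wrist','w2'); crop('w2',120,100,400,300,2,'w2c')
```

```text
t 3.25 tcp st [-23.2 -19.8  31.5] world [0.4948 0.1134 0.0315] yawx_st 89.98 z [-7.e-04 -0.e+00 -1.e+00] F_st [0.4 0.3 0.5] w 88.3 q [-0.006  0.545  1.767 -0.     0.83  -0.448]
```

View pics/w2c.png

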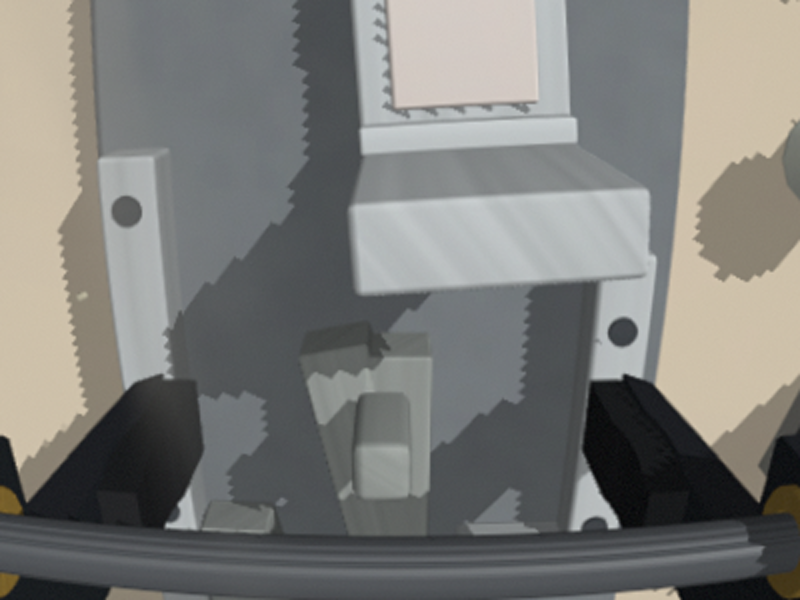

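Call:
step_arm(targets=[{"dp":[0,0,0],"roll":0,"grip":255},{"dp":[0,0,0],"roll":0,"grip":255},{"dp":[0,0,0],"roll":0,"grip":255},{"dp":[0,0,0],"roll":0,"grip":255},{"dp":[0,0,0],"roll":0,"grip":255},{"dp":[0,0,0],"roll":0,"grip":255},{"dp":[0,0,0],"roll":0,"grip":255},{"dp":[0,0,0],"roll":0,"grip":255}], force=15)

```text
t: 4.3
tool_pos: [0.4947, 0.1134, 0.0317]
tcp_rot: [-1.68, -2.654, 0.001]
ft_force: [0.3, -0.1, 0.3]
width: 0.0119
```

Run:
```python
from h import *
where()
```

```text
t 4.3 tcp st [-23.3 -19.7  31.7] world [0.4947 0.1134 0.0317] yawx_st 90.0 z [-6.e-04 -2.e-04 -1.e+00] F_st [ 0.2 -0.2  0.3] w 11.9 q [-0.006  0.544  1.768 -0.     0.83  -0.448]
```

Call:
step_arm(targets=[{"dp":[0,-0.4,0],"roll":0,"grip":255},{"dp":[0,-0.8,0],"roll":0,"grip":255},{"dp":[0,-1.1,0],"roll":0,"grip":255},{"dp":[0,-1.3,0],"roll":0,"grip":255},{"dp":[0,-1.4,0],"roll":0,"grip":255},{"dp":[0,-1.5,0],"roll":0,"grip":255},{"dp":[0,-1.5,0],"roll":0,"grip":255},{"dp":[0,-1.5,0],"roll":0,"grip":255}])

```text
t: 5.3
tool_pos: [0.4812, 0.107, 0.0317]
tcp_rot: [-1.68, -2.654, 0.001]
ft_force: [-0.3, 1.4, -0.8]
width: 0.0117
```

Run:
```python
from h import *
where()
```

```text
t 5.3 tcp st [-38.2 -19.7  31.7] world [0.4812 0.107  0.0317] yawx_st 89.99 z [-5.e-04 -1.e-04 -1.e+00] F_st [ 0.3  1.4 -0.8] w 11.7 q [-0.019  0.521  1.811 -0.     0.81  -0.461]
```

Call:
step_arm(targets=[{"dp":[0,-0.1,0],"roll":0,"grip":255},{"dp":[0,-0.2,0],"roll":0,"grip":255},{"dp":[0,-0.3,0],"roll":0,"grip":255},{"dp":[0,-0.3,0],"roll":0,"grip":255},{"dp":[0,-0.3,0],"roll":0,"grip":255},{"dp":[0,-0.3,0],"roll":0,"grip":255},{"dp":[0,-0.3,0],"roll":0,"grip":255},{"dp":[0,-0.3,0],"roll":0,"grip":255}])

```text
t: 6.3
tool_pos: [0.4803, 0.1065, 0.0318]
tcp_rot: [1.679, 2.651, 0.006]
ft_force: [10.0, 8.4, -10.7]
width: 0.0116
```

Run:
```python
from h import *
where(); shot('wrist','w3'); crop('w3',120,100,400,300,2,'w3c')
```

```text
t 6.3 tcp st [-39.3 -19.8  31.8] world [0.4803 0.1065 0.0318] yawx_st 89.96 z [ 0.0045  0.0014 -1.    ] F_st [ 12.6   3.3 -10.7] w 11.6 q [-0.021  0.517  1.818  0.002  0.802 -0.464]
```

View pics/w3c.png

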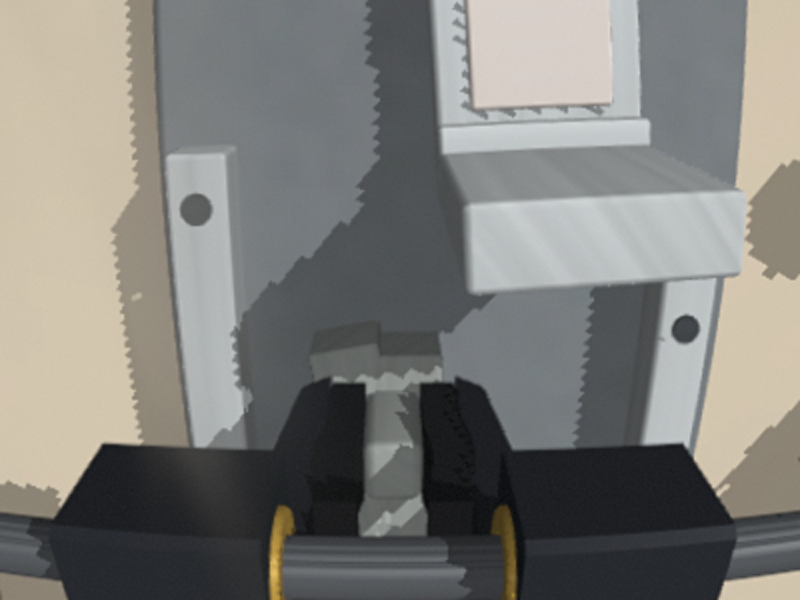

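Call:
step_arm(targets=[{"dp":[0,0.2,0],"roll":0,"grip":255},{"dp":[0,0.2,0],"roll":0,"grip":0},{"dp":[0,0.2,0],"roll":0,"grip":0},{"dp":[0,0.2,0],"roll":0,"grip":0},{"dp":[0,0.2,-2.5],"roll":0,"grip":0},{"dp":[0,0.2,-6],"roll":0,"grip":0},{"dp":[2,0.6,-10],"roll":-2,"grip":0},{"dp":[6,1.2,-11],"roll":-4,"grip":0}])

```text
t: 7.35
tool_pos: [0.4649, 0.1652, 0.1441]
tcp_rot: [1.586, 2.708, 0.004]
ft_force: [0.2, 0.2, -0.5]
width: 0.0796
```

Run:
```python
from h import *
goto((-10.4,103,40));shot('wrist','w4')
```

```text
t 7.35 tcp st [-28.1  39.9 144.1] world [0.4649 0.1652 0.1441] yawx_st 93.93 z [ 4.3e-03  3.0e-04 -1.0e+00] F_st [ 0.3  0.1 -0.5] w 79.6 q [ 0.104  0.341  1.723 -0.     1.072 -0.407]
dp to (-10.4, 103, 40) [ 6.2   2.15 10.41]
```

View pics/w4.png

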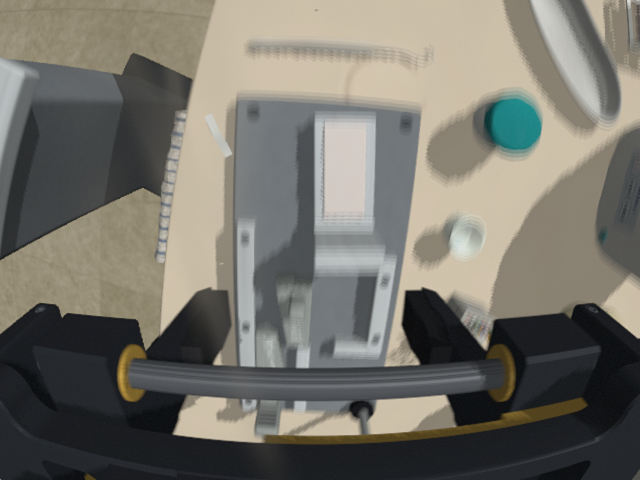

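Call:
step_arm(targets=[{"dp":[3,1,0],"roll":0,"grip":0},{"dp":[6,2.1,0],"roll":0,"grip":0},{"dp":[6.2,2.15,3],"roll":0,"grip":0},{"dp":[6.2,2.15,6],"roll":0,"grip":0},{"dp":[6.2,2.15,9],"roll":0,"grip":0},{"dp":[6.2,2.15,10.4],"roll":0,"grip":0},{"dp":[6.2,2.15,10.4],"roll":0,"grip":0},{"dp":[6.2,2.15,10.4],"roll":0,"grip":0}])

```text
t: 8.4
tool_pos: [0.4528, 0.2298, 0.0387]
tcp_rot: [1.586, 2.71, 0.002]
ft_force: [-0.9, 0.0, -0.0]
width: 0.0887
```

Run:
```python
from h import *
goto((-10.4,103,15));shot('wrist','w5');shot('scene','s5');crop('s5',270,200,150,160,3.7,'s5c')
```

```text
t 8.4 tcp st [-11.3 103.4  38.7] world [0.4528 0.2298 0.0387] yawx_st 93.99 z [ 1.6e-03  4.0e-04 -1.0e+00] F_st [-0.8  0.4 -0. ] w 88.7 q [ 0.239  0.532  1.765  0.     0.843 -0.273]
dp to (-10.4, 103, 15) [-0.05  0.08  2.37]
```

View pics/w5.png

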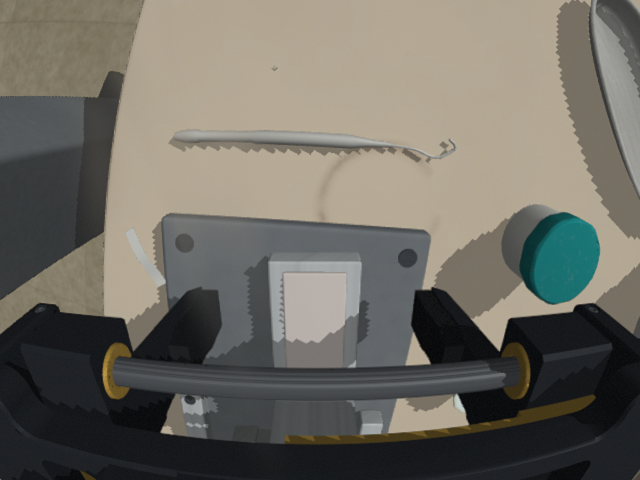

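View pics/s5c.png

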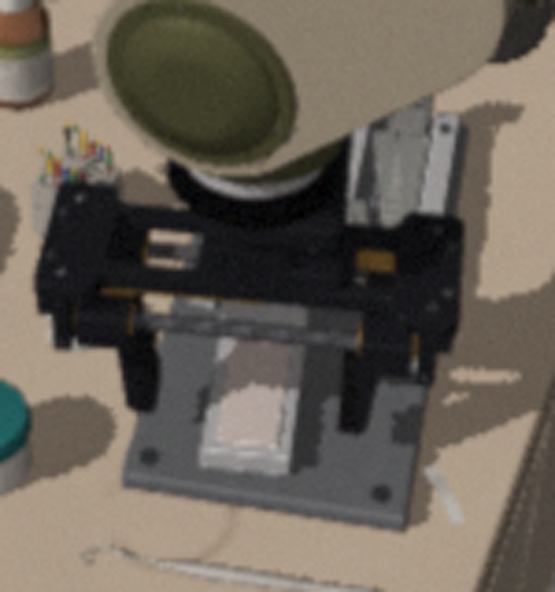

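Call:
step_arm(targets=[{"dp":[0,0.1,1],"roll":0,"grip":0},{"dp":[0,0.1,2],"roll":0,"grip":0},{"dp":[0,0.1,2.35],"roll":0,"grip":0},{"dp":[0,0.1,2.35],"roll":0,"grip":255},{"dp":[0,0.1,2.35],"roll":0,"grip":255},{"dp":[0,0.1,2.35],"roll":0,"grip":255},{"dp":[0,0.1,2.35],"roll":0,"grip":255},{"dp":[0,0.1,2.35],"roll":0,"grip":255}], force=6)

```text
t: 9.5
tool_pos: [0.4529, 0.2302, 0.0143]
tcp_rot: [-1.587, -2.711, 0.001]
ft_force: [-0.5, 0.2, 1.6]
width: 0.0439
```

Run:
```python
from h import *
where()
```

```text
t 9.5 tcp st [-11.1 103.7  14.3] world [0.4529 0.2302 0.0143] yawx_st 93.98 z [-5.e-04 -1.e-04 -1.e+00] F_st [-0.4  0.4  1.6] w 43.9 q [ 0.239  0.577  1.773  0.     0.792 -0.273]
```

Call:
step_arm(targets=[{"dp":[-0.1,0,-0.8],"roll":0,"grip":255},{"dp":[-0.3,0,-1.5],"roll":0,"grip":255},{"dp":[-0.6,0,-2.3],"roll":0,"grip":255},{"dp":[-0.95,0,-3.0],"roll":0,"grip":255},{"dp":[-1.35,0,-3.65],"roll":0,"grip":255},{"dp":[-1.85,0,-4.25],"roll":0,"grip":255},{"dp":[-2.4,0,-4.85],"roll":0,"grip":255},{"dp":[-2.7,0,-5.1],"roll":0,"grip":255}])

```text
t: 10.5
tool_pos: [0.4666, 0.2064, 0.0657]
tcp_rot: [1.587, 2.711, 0.001]
ft_force: [-2.2, 1.2, 0.6]
width: 0.0439
```

Run:
```python
from h import *
where();shot('wrist','w6');shot('scene','s6');crop('s6',270,200,150,160,3.7,'s6c')
```

```text
t 10.5 tcp st [-8.9 76.3 65.7] world [0.4666 0.2064 0.0657] yawx_st 93.97 z [ 4.e-04  2.e-04 -1.e+00] F_st [-1.5  2.1  0.6] w 43.9 q [ 0.186  0.491  1.741  0.     0.909 -0.325]
```

View pics/w6.png

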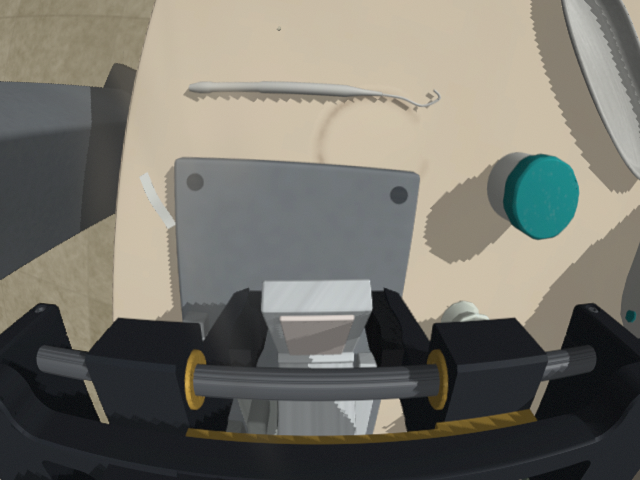

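View pics/s6c.png

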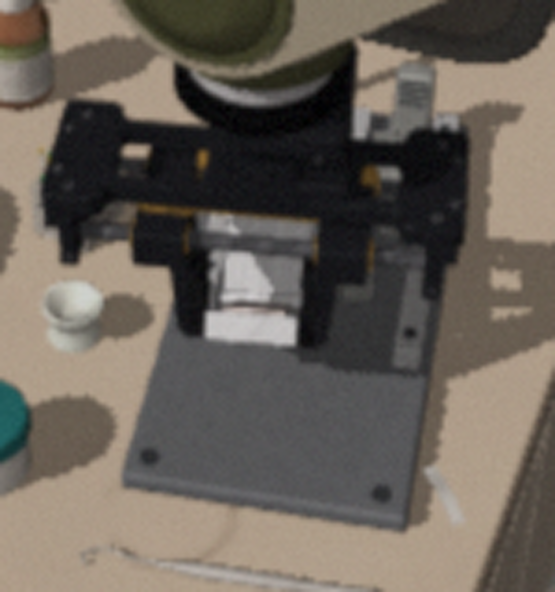

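Call:
step_arm(targets=[{"dp":[-0.63,0.16,-0.47],"roll":1,"grip":255},{"dp":[-1.33,0.31,-0.87],"roll":2,"grip":255},{"dp":[-2.04,0.46,-1.2],"roll":3,"grip":255},{"dp":[-2.45,0.62,-1.34],"roll":4,"grip":255},{"dp":[-2.81,0.6,-1.45],"roll":4,"grip":255},{"dp":[-3.2,0.57,-1.53],"roll":4,"grip":255},{"dp":[-3.59,0.54,-1.6],"roll":4,"grip":255},{"dp":[-3.59,0.54,-1.6],"roll":4,"grip":255}])

```text
t: 11.6
tool_pos: [0.4891, 0.1775, 0.0822]
tcp_rot: [1.681, 2.653, 0.0]
ft_force: [-6.6, -0.7, 9.2]
width: 0.0448
```

Run:
```python
from h import *
where();shot('wrist','w7');shot('scene','s7');crop('s7',270,180,150,160,3.7,'s7c')
shot('top','t7');crop('t7',255,215,190,130,4.2,'t7c')
```

```text
t 11.6 tcp st [-0.9 40.6 82.2] world [0.4891 0.1775 0.0822] yawx_st 89.94 z [ 7.e-04 -3.e-04 -1.e+00] F_st [-6.3  2.2  9.2] w 44.8 q [ 0.123  0.483  1.699 -0.     0.959 -0.318]
```

View pics/w7.png

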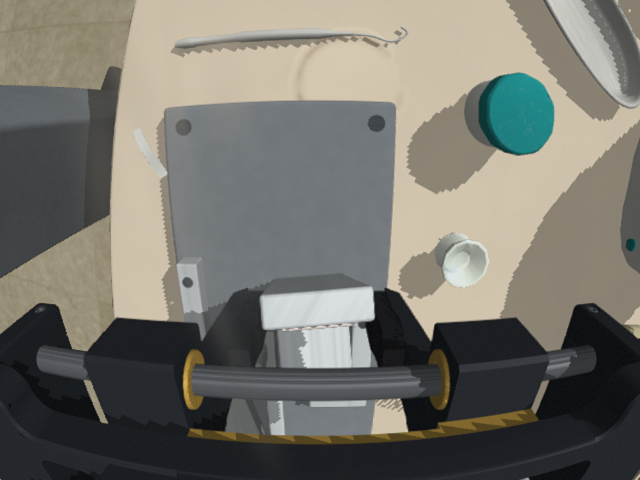

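View pics/s7c.png

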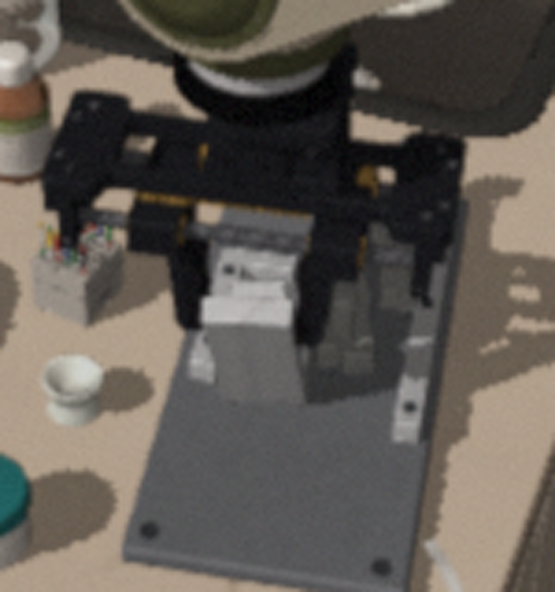

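View pics/t7c.png

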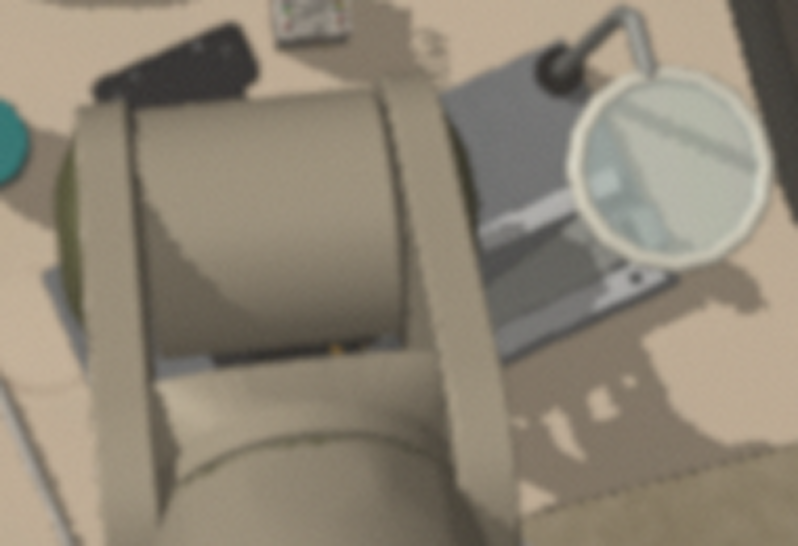

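Call:
step_arm(targets=[{"dp":[0.3,-0.2,0.05],"roll":0,"grip":255},{"dp":[0.8,-0.3,0.2],"roll":0,"grip":255},{"dp":[1.3,-0.3,0.35],"roll":0,"grip":255},{"dp":[1.8,-0.3,0.55],"roll":0,"grip":255},{"dp":[1.8,-0.3,0.55],"roll":0,"grip":255},{"dp":[1.8,-0.3,0.55],"roll":0,"grip":255},{"dp":[1.8,-0.3,0.55],"roll":0,"grip":255},{"dp":[1.8,-0.3,0.55],"roll":0,"grip":255}], force=20)

```text
t: 12.75
tool_pos: [0.4781, 0.1929, 0.0756]
tcp_rot: [-1.68, -2.654, 0.0]
ft_force: [-1.6, -2.1, -1.8]
width: 0.044
```

Run:
```python
from h import *
where();shot('wrist','w8');shot('scene','s8');crop('s8',270,180,150,160,3.7,'s8c');crop('w8',150,220,320,240,2.5,'w8c')
```

```text
t 12.75 tcp st [-4.3 59.2 75.6] world [0.4781 0.1929 0.0756] yawx_st 89.98 z [-5.e-04 -1.e-04 -1.e+00] F_st [-2.3 -1.2 -1.8] w 44.0 q [ 0.156  0.485  1.717  0.     0.94  -0.286]
```

View pics/w8c.png

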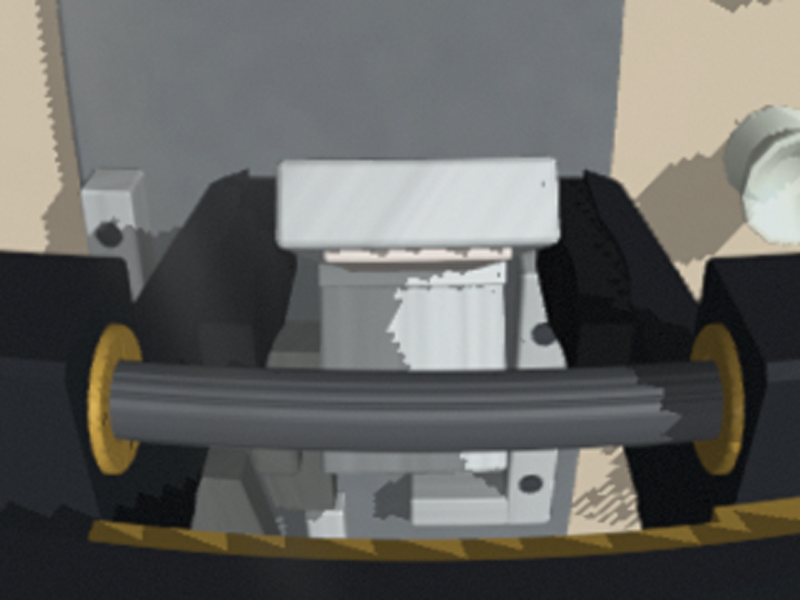

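View pics/s8c.png

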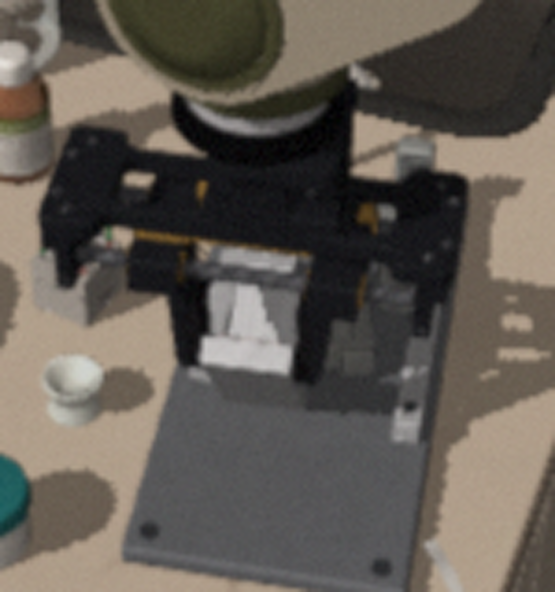

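Run:
```python
from h import *
crop('w8',235,320,150,115,5.3,'w8d')
for P in [(24,18,26),(24,-62,26),(-4,-62,26),(-26,-5,28),(-26,-65,28),(-56,-5,28),(-72,40,26),(38,18,26)]: print(P,((fw2px('w8',s2w([P]))[0]-[235,320])*5.3).round(0))
```

```text
(24, 18, 26) [658.  53.]
(24, -62, 26) [623. 529.]
(-4, -62, 26) [420. 532.]
(-26, -5, 28) [237. 220.]
(-26, -65, 28) [260. 554.]
(-56, -5, 28) [ -5. 211.]
(-72, 40, 26) [-174. -122.]
(38, 18, 26) [776.  50.]
```

View pics/w8d.png

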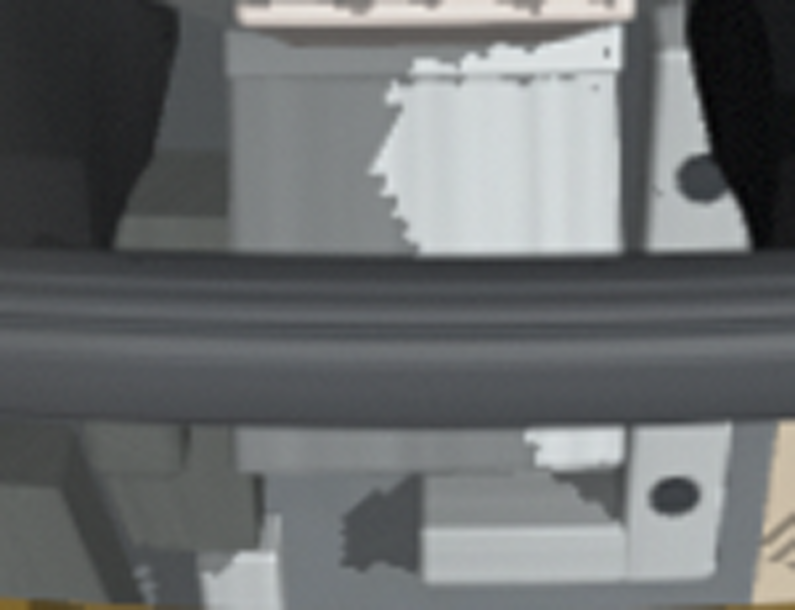

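Call:
step_arm(targets=[{"dp":[0,0.3,0],"roll":0,"grip":255},{"dp":[-0.35,0.3,-0.15],"roll":0,"grip":255},{"dp":[-0.75,0.3,-0.28],"roll":0,"grip":255},{"dp":[-1.15,0.3,-0.4],"roll":0,"grip":255},{"dp":[-1.5,0.3,-0.48],"roll":0,"grip":255},{"dp":[-1.9,0.3,-0.54],"roll":0,"grip":255},{"dp":[-2.3,0.3,-0.58],"roll":0,"grip":255},{"dp":[-2.3,0.3,-0.58],"roll":0,"grip":255}], force=8)

```text
t: 13.85
tool_pos: [0.4911, 0.1732, 0.0821]
tcp_rot: [1.68, 2.654, 0.001]
ft_force: [-3.8, -0.3, 7.3]
width: 0.0441
```

Run:
```python
from h import *
where();shot('wrist','w9');crop('w9',235,240,160,120,5,'w9c')
```

```text
t 13.85 tcp st [-0.9 35.8 82.1] world [0.4911 0.1732 0.0821] yawx_st 89.97 z [ 7.e-04 -1.e-04 -1.e+00] F_st [-3.6  1.4  7.3] w 44.1 q [ 0.114  0.484  1.698 -0.     0.96  -0.328]
```

View pics/w9.png

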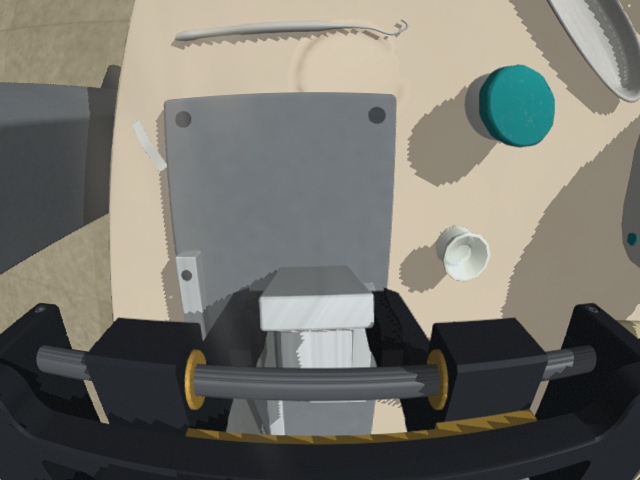

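Run:
```python
from h import *
shot('scene','s9');crop('s9',290,190,120,120,5,'s9c');crop('w9',230,250,160,190,3.1,'w9c')
```

```text
(no output)
```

View pics/s9c.png

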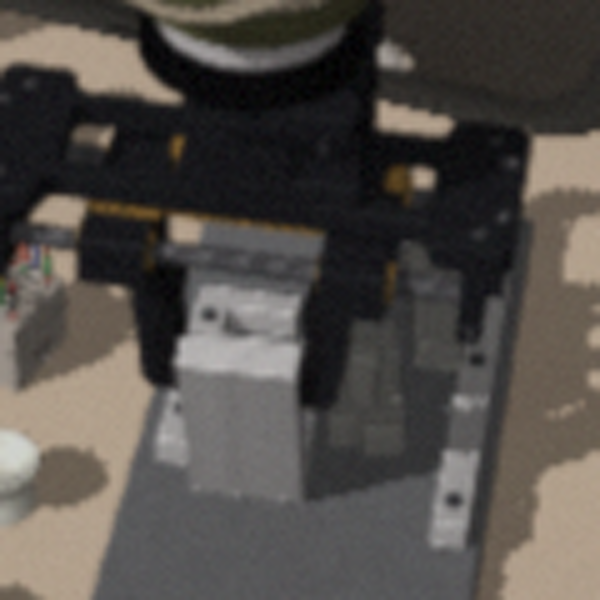

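View pics/w9c.png

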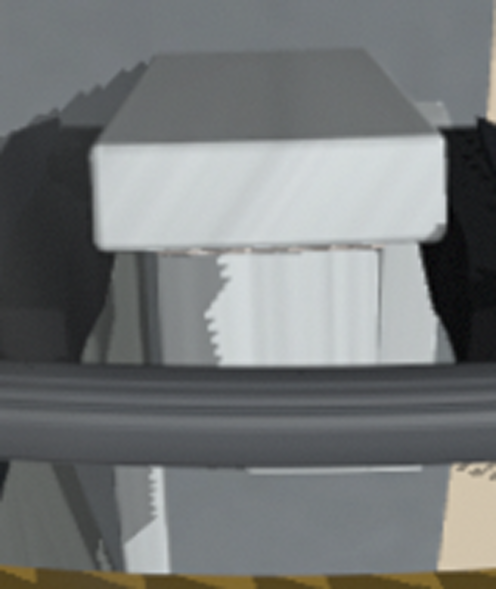

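Run:
```python
from h import *
g=lambda L,z:print(z,w2s(fpx2w('w9',[(230+a/3.1,250+b/3.1) for a,b in L],z/1e3)).round(1).tolist())
g([(155,50),(365,47)],12)
g([(93,145),(443,137),(440,238),(97,248)],107)
g([(93,145),(443,137),(440,238),(97,248)],104)
g([(250,468),(420,470)],26)
g([(155,460),(168,460)],28)
g([(110,260),(437,250)],26)
s=lambda a,b,z:print('s',w2s(px2w('s9',(290+a/5,190+b/5),z/1e3)).round(1).tolist())
s(190,490,12);s(303,500,12);s(175,355,107);s(300,370,107)
```

```text
12 [[-21.9, 29.0, 12.0], [20.7, 29.6, 12.0]]
107 [[-19.8, 56.0, 107.0], [21.5, 57.0, 107.0], [22.1, 43.0, 107.0], [-20.3, 41.5, 107.0]]
104 [[-20.3, 54.4, 104.0], [22.0, 55.5, 104.0], [22.6, 41.1, 104.0], [-20.8, 39.6, 104.0]]
26 [[-3.1, -71.5, 26.0], [36.7, -73.1, 26.0]]
28 [[-24.9, -67.5, 28.0], [-21.9, -67.4, 28.0]]
26 [[-31.8, -12.7, 26.0], [36.0, -10.3, 26.0]]
s [[17.9, 31.1, 12.0]]
s [[-25.5, 27.7, 12.0]]
s [[19.0, 56.4, 107.0]]
s [[-25.8, 55.1, 107.0]]
```

Call:
step_arm(targets=[{"dp":[-0.2,-0.05,-0.2],"roll":0,"grip":255},{"dp":[-0.5,-0.05,-0.25],"roll":0,"grip":255},{"dp":[-0.8,-0.05,-0.3],"roll":0,"grip":255},{"dp":[-1.1,-0.05,-0.3],"roll":0,"grip":255},{"dp":[-1.4,-0.05,-0.25],"roll":0,"grip":255},{"dp":[-1.7,-0.05,-0.2],"roll":0,"grip":255},{"dp":[-2.0,-0.05,-0.1],"roll":0,"grip":255},{"dp":[-2.0,-0.05,-0.1],"roll":0,"grip":255}], force=6)

```text
t: 14.95
tool_pos: [0.4991, 0.1557, 0.0833]
tcp_rot: [1.68, 2.654, 0.002]
ft_force: [-3.1, 3.6, 4.6]
width: 0.044
```

Run:
```python
from h import *
where();shot('wrist','w10');crop('w10',230,250,160,190,3.1,'w10c');shot('scene','s10');crop('s10',290,190,120,120,5,'s10c')
```

```text
t 14.95 tcp st [-1.2 16.6 83.3] world [0.4991 0.1557 0.0833] yawx_st 89.98 z [ 8.0e-04  1.2e-03 -1.0e+00] F_st [-1.3  4.6  4.6] w 44.0 q [ 7.800e-02  4.850e-01  1.691e+00  1.000e-03  9.640e-01 -3.650e-01]
```

View pics/w10c.png

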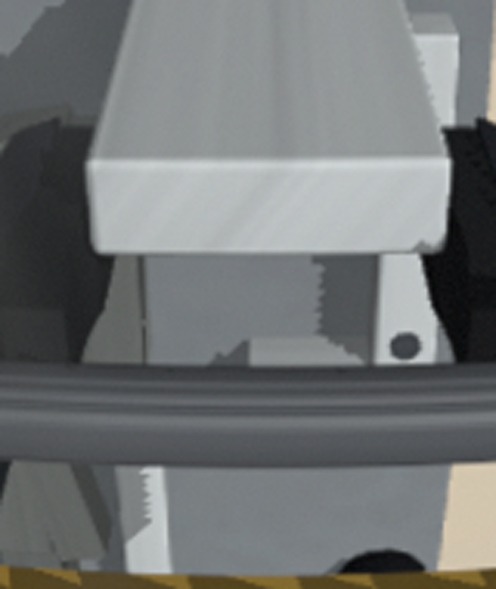

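View pics/s10c.png

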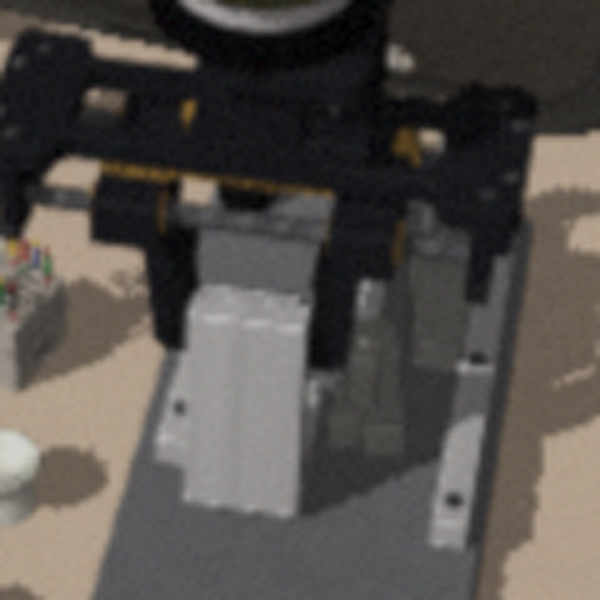

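Run:
```python
from h import *
s=lambda a,b,z:print('s',w2s(px2w('s10',(290+a/5,190+b/5),z/1e3)).round(1).tolist())
s(185,500,12);s(300,515,12);s(190,310,107);s(308,325,107)
g=lambda L,z:print(z,w2s(fpx2w('w10',[(230+a/3.1,250+b/3.1) for a,b in L],z/1e3)).round(1).tolist())
g([(90,160),(447,160),(440,250),(97,254)],107)
```

```text
s [[18.8, 36.6, 12.0]]
s [[-25.7, 35.6, 12.0]]
s [[18.3, 32.2, 107.0]]
s [[-24.8, 31.6, 107.0]]
107 [[-20.8, 34.1, 107.0], [22.1, 34.1, 107.0], [22.1, 21.2, 107.0], [-20.8, 20.7, 107.0]]
```

View pics/w10.png

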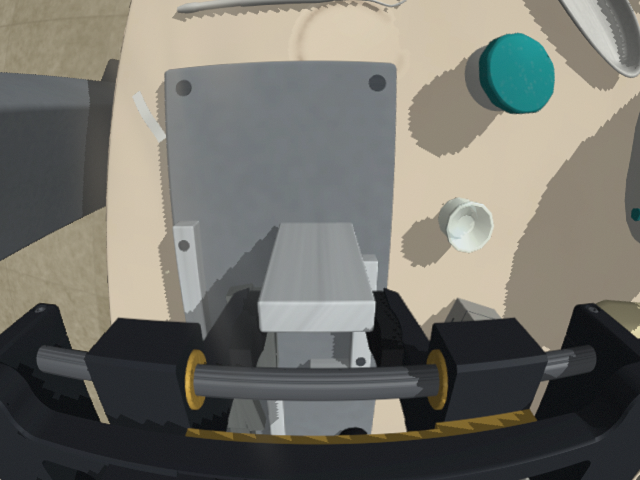

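Call:
step_arm(targets=[{"dp":[0,0,0],"roll":0,"grip":200},{"dp":[0,0,0],"roll":0,"grip":80},{"dp":[0,0,0],"roll":0,"grip":60},{"dp":[0.3,0,0.5],"roll":0,"grip":60},{"dp":[0.7,0,1.2],"roll":0,"grip":60},{"dp":[1.05,0,2.0],"roll":0,"grip":60},{"dp":[1.05,0,2.4],"roll":0,"grip":60},{"dp":[1.05,0,2.4],"roll":0,"grip":60}])

```text
t: 16.05
tool_pos: [0.4942, 0.1647, 0.0582]
tcp_rot: [-1.68, -2.654, 0.001]
ft_force: [0.5, 0.1, 0.1]
width: 0.0677
```

Run:
```python
from h import *
where();shot('wrist','w11');crop('w11',230,200,160,190,3.1,'w11c');shot('scene','s11');crop('s11',290,190,120,120,5,'s11c')
```

```text
t 16.05 tcp st [-1.8 26.8 58.2] world [0.4942 0.1647 0.0582] yawx_st 89.99 z [-6.e-04 -1.e-04 -1.e+00] F_st [ 0.5 -0.1  0.1] w 67.7 q [ 0.097  0.522  1.712 -0.     0.907 -0.346]
```

View pics/w11.png

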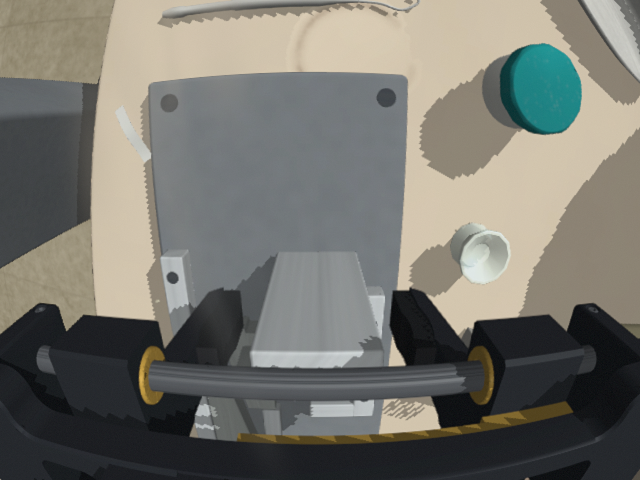

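View pics/s11c.png

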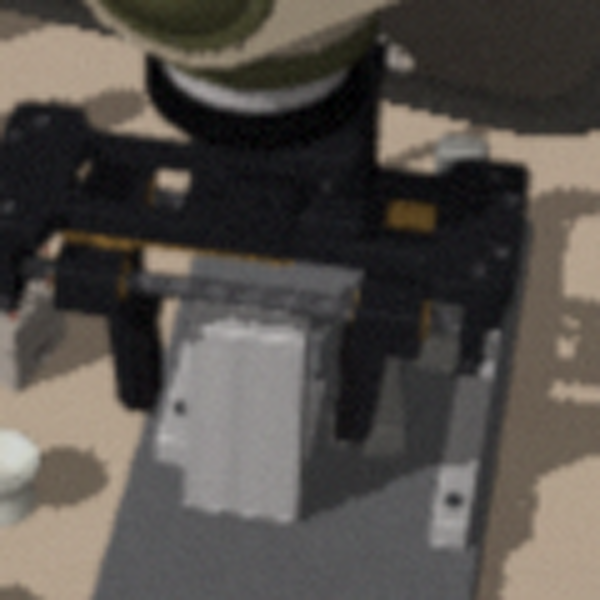

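Run:
```python
from h import *
print(w2s(fpx2w('w11',[(278,252.5),(357,252.5)],.012)).round(1).tolist())
print(w2s(fpx2w('w11',[(252,353),(383,353)],.107)).round(1).tolist())
```

```text
[[-21.1, 38.0, 12.0], [22.5, 38.1, 12.0]]
[[-20.5, 38.7, 107.0], [21.4, 38.7, 107.0]]
```

Call:
step_arm(targets=[{"dp":[0.3,0.15,0],"roll":0,"grip":255},{"dp":[0.3,0.15,0],"roll":0,"grip":255},{"dp":[0.3,0.15,0],"roll":0,"grip":255},{"dp":[0.3,0.15,0],"roll":0,"grip":255},{"dp":[-0.2,0.15,0],"roll":0,"grip":255},{"dp":[-0.7,0.15,0],"roll":0,"grip":255},{"dp":[-1.2,0.15,0],"roll":0,"grip":255},{"dp":[-1.6,0.15,0],"roll":0,"grip":255}], force=20)

```text
t: 17.15
tool_pos: [0.5024, 0.1511, 0.0586]
tcp_rot: [-1.68, -2.653, -0.001]
ft_force: [-3.5, 4.2, 2.5]
width: 0.0434
```

Run:
```python
from h import *
where()
```

```text
t 17.15 tcp st [-0.2 11.1 58.6] world [0.5024 0.1511 0.0586] yawx_st 89.97 z [-7.e-04  1.e-03 -1.e+00] F_st [-1.4  5.3  2.5] w 43.4 q [ 6.800e-02  5.280e-01  1.701e+00  1.000e-03  9.130e-01 -3.750e-01]
```

Call:
step_arm(targets=[{"dp":[-0.3,0,0],"roll":0,"grip":255},{"dp":[-0.6,0,0],"roll":0,"grip":255},{"dp":[-0.9,0,0],"roll":0,"grip":255},{"dp":[-1.1,0,0],"roll":0,"grip":255},{"dp":[-1.3,0,0],"roll":0,"grip":255},{"dp":[-1.4,0,0],"roll":0,"grip":255},{"dp":[-1.4,0,0],"roll":0,"grip":255},{"dp":[-1.4,0,0],"roll":0,"grip":255}])

```text
t: 18.15
tool_pos: [0.5083, 0.1385, 0.0585]
tcp_rot: [-1.68, -2.653, -0.001]
ft_force: [-3.3, 3.7, 2.6]
width: 0.0441
```

Run:
```python
from h import *
where();shot('wrist','w12');shot('scene','s12');crop('s12',290,170,120,120,5,'s12c')
```

```text
t 18.15 tcp st [-0.2 -2.9 58.5] world [0.5083 0.1385 0.0585] yawx_st 89.98 z [-6.e-04  8.e-04 -1.e+00] F_st [-1.3  4.8  2.6] w 44.1 q [ 4.300e-02  5.320e-01  1.694e+00  1.000e-03  9.160e-01 -4.000e-01]
```

View pics/w12.png

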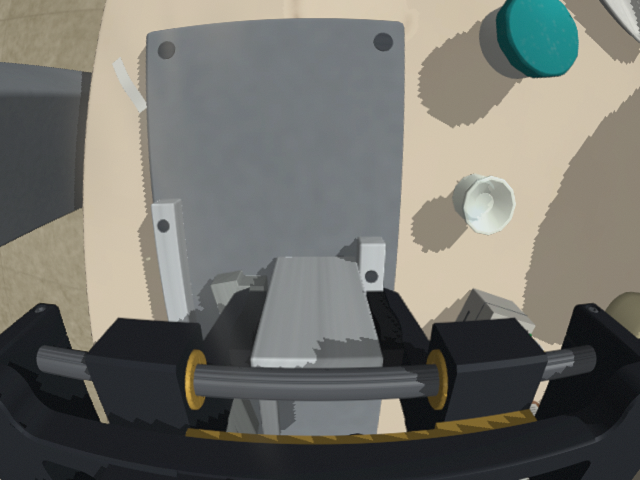

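View pics/s12c.png

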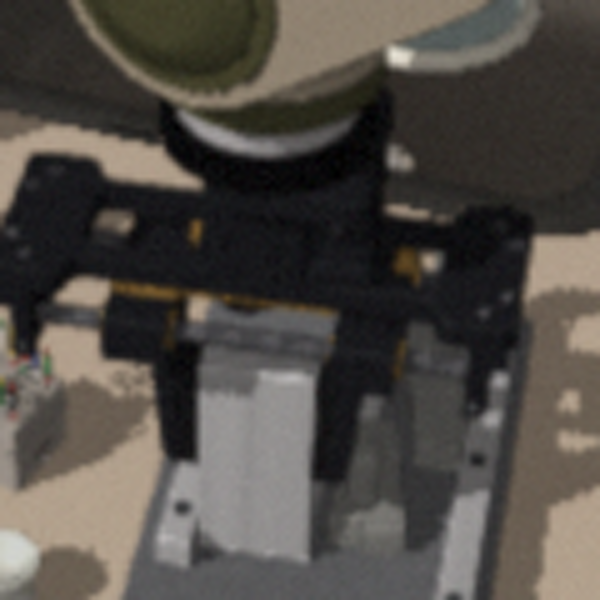

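Run:
```python
from h import *
print(w2s(fpx2w('w12',[(280,257.5),(354,257.5)],.012)).round(1).tolist())
print(w2s(fpx2w('w12',[(251,361),(382,361)],.107)).round(1).tolist())
print(w2s(fpx2w('w12',[(360,238),(384,238)],.026)).round(1).tolist())
```

```text
[[-18.6, 5.3, 12.0], [22.5, 5.3, 12.0]]
[[-19.7, 5.4, 107.0], [23.0, 5.4, 107.0]]
[[23.7, 21.2, 26.0], [36.1, 21.2, 26.0]]
```

Call:
step_arm(targets=[{"dp":[-0.1,0,0],"roll":0,"grip":255},{"dp":[-0.2,0,0],"roll":0,"grip":255},{"dp":[-0.25,0,0],"roll":0,"grip":255},{"dp":[-0.3,0,0],"roll":0,"grip":255},{"dp":[-0.35,0,0],"roll":0,"grip":255},{"dp":[-0.4,0,0],"roll":0,"grip":255},{"dp":[-0.4,0,0],"roll":0,"grip":255},{"dp":[-0.4,0,0],"roll":0,"grip":255}])

```text
t: 19.25
tool_pos: [0.5098, 0.1354, 0.0586]
tcp_rot: [-1.68, -2.653, -0.001]
ft_force: [-3.7, 6.1, 3.8]
width: 0.0439
```

Run:
```python
from h import *
where();shot('wrist','w13');crop('w13',230,200,170,190,3.1,'w13c')
```

```text
t 19.25 tcp st [-0.2 -6.4 58.6] world [0.5098 0.1354 0.0586] yawx_st 89.98 z [-0.001   0.0016 -1.    ] F_st [-0.7  7.1  3.8] w 43.9 q [ 0.036  0.533  1.692  0.002  0.917 -0.407]
```

View pics/w13c.png

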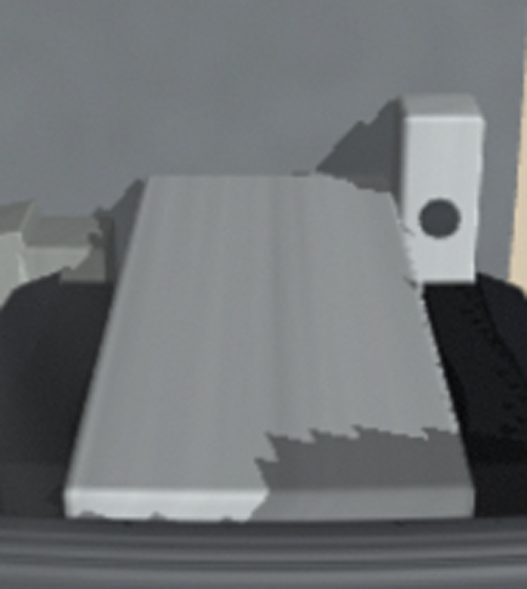

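Run:
```python
from h import *
g=lambda L,z:print(z,w2s(fpx2w('w13',[(230+a/3.1,200+b/3.1) for a,b in L],z/1e3)).round(1).tolist())
g([(147,176),(390,180)],12);g([(66,488),(473,488)],107);g([(402,96),(482,98)],12);g([(402,116),(484,118)],26)
```

```text
12 [[-20.0, 2.2, 12.0], [23.6, 1.4, 12.0]]
107 [[-19.5, 3.3, 107.0], [23.0, 3.3, 107.0]]
12 [[25.1, 17.2, 12.0], [39.4, 16.9, 12.0]]
26 [[23.5, 18.0, 26.0], [37.2, 17.7, 26.0]]
```

Call:
step_arm(targets=[{"dp":[-0.05,0,0],"roll":0,"grip":255},{"dp":[-0.1,0,0],"roll":0,"grip":255},{"dp":[-0.15,0,0],"roll":0,"grip":255},{"dp":[-0.15,0,0],"roll":0,"grip":255},{"dp":[-0.15,0,0],"roll":0,"grip":255},{"dp":[-0.15,0,0],"roll":0,"grip":255},{"dp":[-0.15,0,0],"roll":0,"grip":255},{"dp":[-0.15,0,0],"roll":0,"grip":255}])

```text
t: 20.3
tool_pos: [0.5099, 0.135, 0.0588]
tcp_rot: [-1.679, -2.651, -0.002]
ft_force: [-7.0, 13.4, 8.0]
width: 0.0438
```

Run:
```python
from h import *
where();shot('wrist','w14');crop('w14',230,200,170,190,3.1,'w14c')
```

```text
t 20.3 tcp st [-0.3 -6.7 58.8] world [0.5099 0.135  0.0588] yawx_st 89.97 z [-0.0021  0.0032 -1.    ] F_st [-0.6 15.2  8. ] w 43.8 q [ 0.035  0.533  1.692  0.004  0.919 -0.409]
```

View pics/w14c.png

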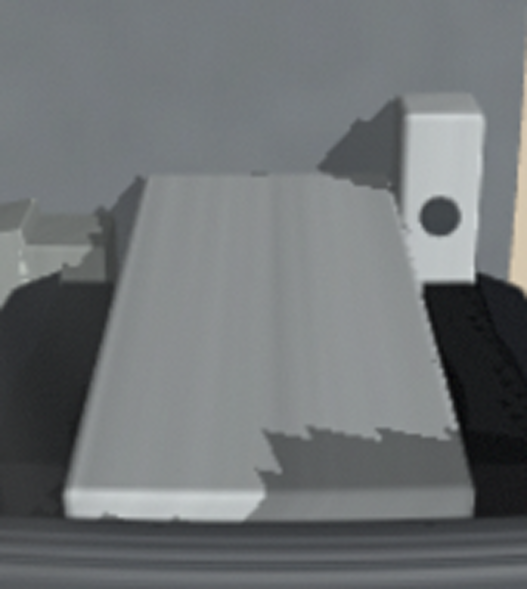

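Call:
step_arm(targets=[{"dp":[0.15,0,0],"roll":0,"grip":255},{"dp":[0.15,0,0],"roll":0,"grip":120},{"dp":[0.15,0,0],"roll":0,"grip":0},{"dp":[0.15,0,0],"roll":0,"grip":0},{"dp":[0.15,0,0],"roll":0,"grip":0},{"dp":[0.15,0,-3],"roll":0,"grip":0},{"dp":[0.15,0,-7],"roll":0,"grip":0},{"dp":[0.15,0,-12],"roll":0,"grip":0}])

```text
t: 21.35
tool_pos: [0.5098, 0.1345, 0.1793]
tcp_rot: [-1.68, -2.653, 0.001]
ft_force: [-0.1, 0.8, 0.2]
width: 0.0882
```

Run:
```python
from h import *
goto((-175,-10,180));goto((-180,-235,180));goto((-124,-235,60))
```

```text
t 21.35 tcp st [ -0.6  -7.1 179.3] world [0.5098 0.1345 0.1793] yawx_st 89.98 z [-1.5e-03 -1.0e-04 -1.0e+00] F_st [0.3 0.7 0.2] w 88.2 q [ 0.036  0.372  1.577 -0.     1.194 -0.406]
dp to (-175, -10, 180) [ -0.29 -17.44  -0.04]
t 21.35 tcp st [ -0.6  -7.1 179.3] world [0.5098 0.1345 0.1793] yawx_st 89.98 z [-1.5e-03 -1.0e-04 -1.0e+00] F_st [0.3 0.7 0.2] w 88.2 q [ 0.036  0.372  1.577 -0.     1.194 -0.406]
dp to (-180, -235, 180) [-22.79 -17.94  -0.05]
t 21.35 tcp st [ -0.6  -7.1 179.3] world [0.5098 0.1345 0.1793] yawx_st 89.98 z [-1.5e-03 -1.0e-04 -1.0e+00] F_st [0.3 0.7 0.2] w 88.2 q [ 0.036  0.372  1.577 -0.     1.194 -0.406]
dp to (-124, -235, 60) [-22.8  -12.32  11.94]
```

Call:
step_arm(targets=[{"dp":[0,-5,-2],"roll":0,"grip":0},{"dp":[0,-10,-4],"roll":0,"grip":0},{"dp":[0,-15,-4],"roll":0,"grip":0},{"dp":[-2,-18.5,-4],"roll":0,"grip":0},{"dp":[-7,-18.5,-4],"roll":0,"grip":0},{"dp":[-12,-18.5,-4],"roll":0,"grip":0},{"dp":[-17,-18.5,-4],"roll":0,"grip":0},{"dp":[-22,-18.5,-4],"roll":0,"grip":0}])

```text
t: 22.35
tool_pos: [0.4376, -0.1451, 0.2186]
tcp_rot: [1.681, 2.654, 0.0]
ft_force: [0.1, 0.3, 0.3]
width: 0.0879
```

Run:
```python
from h import *
goto((-124,-235,60));d=shot('top','t15');crop('t15',255,215,190,130,4.2,'t15c');shot('scene','s15');crop('s15',290,190,120,140,4.2,'s15c');shot('wrist','w15')
```

```text
t 22.35 tcp st [-185.5 -229.   218.6] world [ 0.4376 -0.1451  0.2186] yawx_st 89.96 z [ 4.e-04 -2.e-04 -1.e+00] F_st [0.2 0.2 0.3] w 87.9 q [-0.575  0.19   1.712  0.     1.24  -1.017]
dp to (-124, -235, 60) [-0.59  6.15 15.86]
```

View pics/t15c.png

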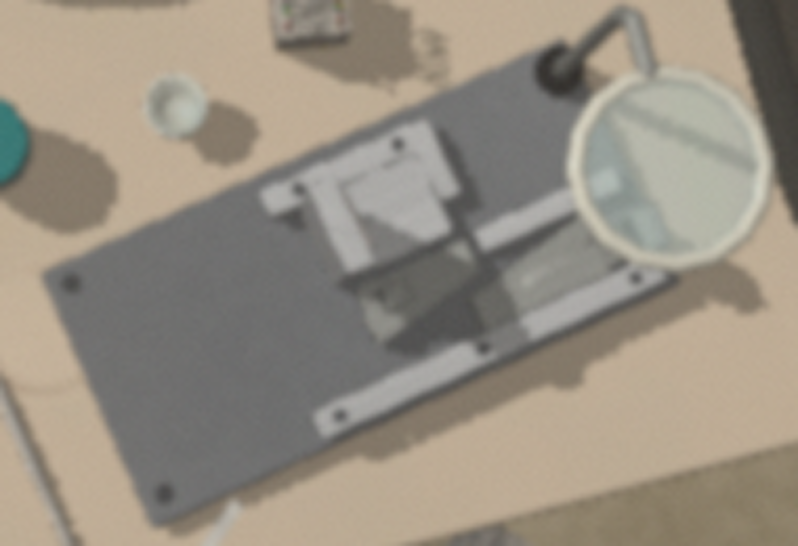

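View pics/s15c.png

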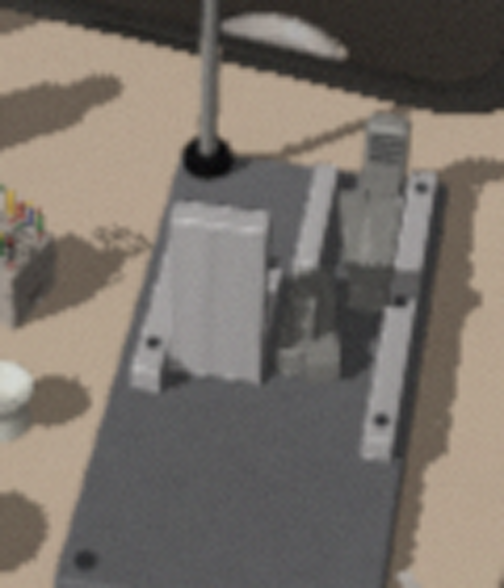

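View pics/w15.png

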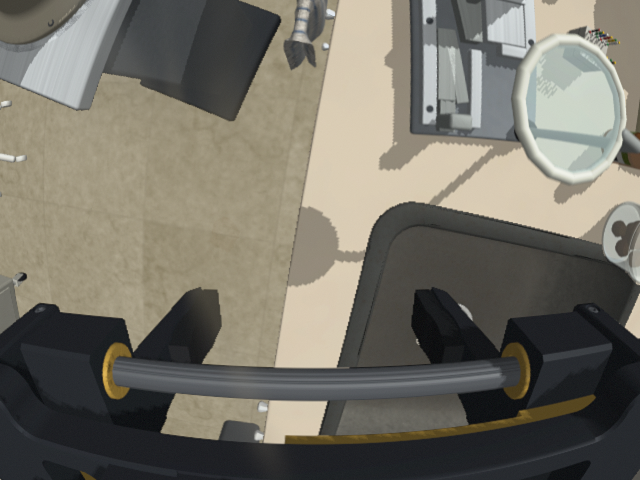

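Run:
```python
from h import *
crop('w15',395,0,170,150,4.5,'w15c')
print(w2s(fpx2w('w15',[(512,100),(627,110),(575,33),(565,183)],.187)).round(1).tolist())
```

```text
[[-83.7, -132.3, 187.0], [4.9, -125.0, 187.0], [-40.2, -87.1, 187.0], [-43.5, -173.9, 187.0]]
```

View pics/w15c.png

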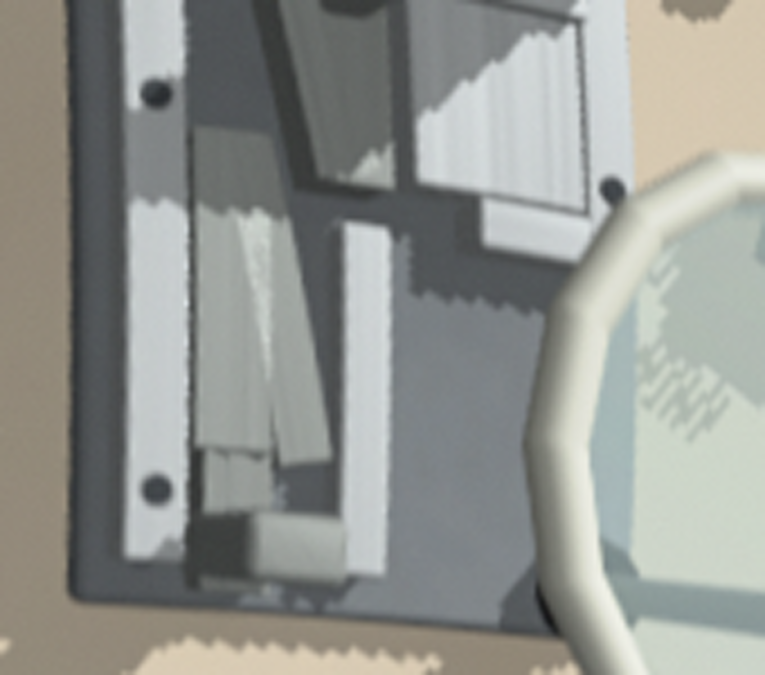

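Run:
```python
from h import *
g=lambda L,z:print(z,w2s(fpx2w('w15',[(395+a/4.5,b/4.5) for a,b in L],z/1e3)).round(1).tolist())
g([(247,517),(345,517),(347,580),(247,582)],58);g([(193,127),(275,130)],26);g([(188,540),(188,585)],12)
g([(342,225),(388,225),(387,575)],22);g([(127,557),(180,557)],26)
```

```text
58 [[-71.2, -139.6, 58.0], [-50.8, -138.0, 58.0], [-49.8, -150.1, 58.0], [-70.7, -152.0, 58.0]]
26 [[-71.5, -56.0, 26.0], [-53.2, -54.3, 26.0]]
12 [[-67.7, -144.2, 12.0], [-67.4, -154.0, 12.0]]
22 [[-36.5, -72.6, 22.0], [-25.5, -71.1, 22.0], [-24.5, -148.5, 22.0]]
26 [[-85.5, -148.7, 26.0], [-74.0, -148.1, 26.0]]
```

Call:
step_arm(targets=[{"dp":[-0.6,3,0],"roll":0,"grip":0},{"dp":[-0.6,6.1,1],"roll":0,"grip":0},{"dp":[-0.6,6.1,5],"roll":0,"grip":0},{"dp":[-0.6,6.1,9],"roll":0,"grip":0},{"dp":[-0.6,6.1,13],"roll":0,"grip":0},{"dp":[-0.6,6.1,16],"roll":0,"grip":0},{"dp":[-0.6,6.1,18.8],"roll":0,"grip":0},{"dp":[-0.6,6.1,18.8],"roll":0,"grip":0}])

```text
t: 23.5
tool_pos: [0.4937, -0.1214, 0.0296]
tcp_rot: [-1.677, -2.652, 0.0]
ft_force: [0.1, -0.0, 0.4]
width: 0.0878
```

Run:
```python
from h import *
goto((-124,-170,31));shot('wrist','w16');shot('scene','s16');crop('s16',290,110,180,150,4.2,'s16c')
```

```text
t 23.5 tcp st [-124.7 -231.5   29.6] world [ 0.4937 -0.1214  0.0296] yawx_st 90.03 z [-0.0031  0.0017 -1.    ] F_st [ 0.1 -0.   0.4] w 87.8 q [-0.472  0.551  1.764  0.     0.831 -0.915]
dp to (-124, -170, 31) [ 6.15  0.07 -0.13]
```

View pics/w16.png

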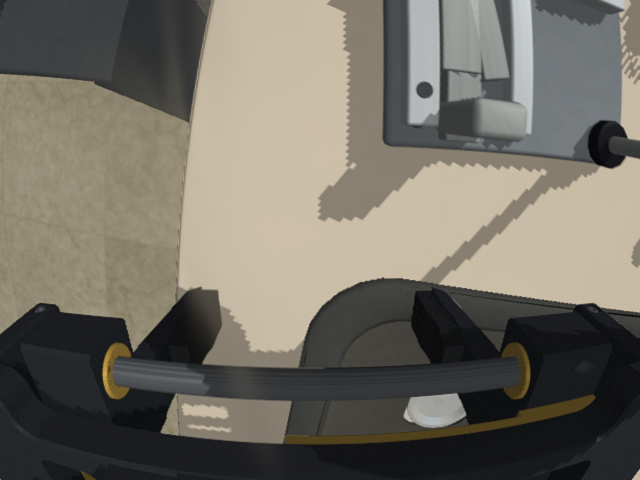

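View pics/s16c.png

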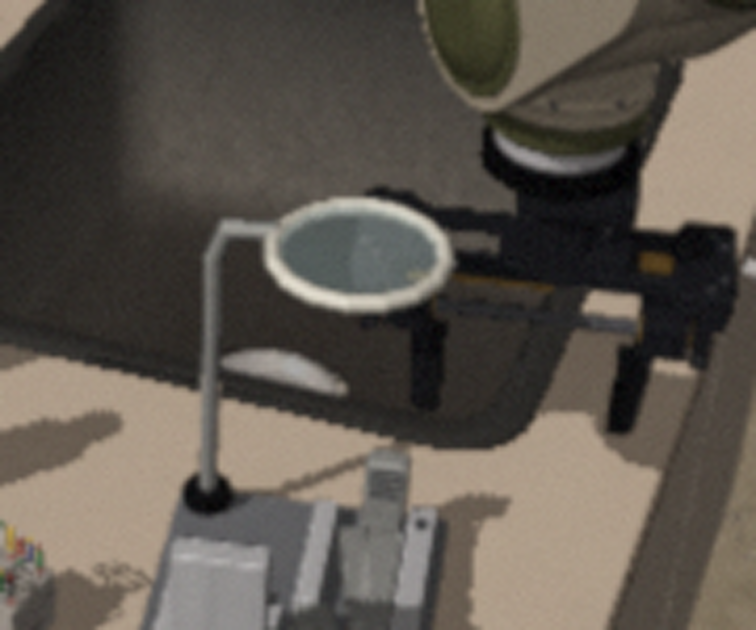

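Call:
step_arm(targets=[{"dp":[1.5,0.07,0],"roll":0,"grip":0},{"dp":[3,0.07,0],"roll":0,"grip":0},{"dp":[4.5,0.07,0],"roll":0,"grip":0},{"dp":[5.5,0.07,0],"roll":0,"grip":0},{"dp":[6,0.07,0],"roll":0,"grip":0},{"dp":[6,0.07,0],"roll":0,"grip":0},{"dp":[6,0.07,0],"roll":0,"grip":0},{"dp":[6,0.07,0],"roll":0,"grip":0}])

```text
t: 24.6
tool_pos: [0.4699, -0.0684, 0.0305]
tcp_rot: [1.681, 2.654, 0.0]
ft_force: [-0.1, -0.3, 0.4]
width: 0.0881
```

Run:
```python
from h import *
where();shot('wrist','w17');crop('w17',350,180,200,160,4,'w17c');shot('scene','s17');crop('s17',290,110,180,150,4.2,'s17c')
```

```text
t 24.6 tcp st [-123.5 -173.5   30.5] world [ 0.4699 -0.0684  0.0305] yawx_st 89.96 z [ 0. -0. -1.] F_st [-0.2 -0.2  0.4] w 88.1 q [-0.392  0.494  1.866  0.     0.782 -0.834]
```

View pics/w17c.png

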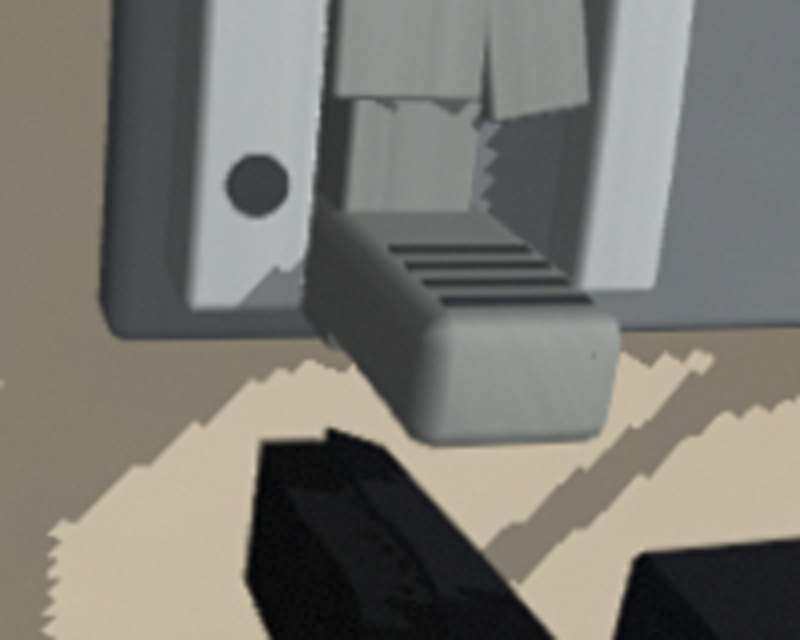

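View pics/s17c.png

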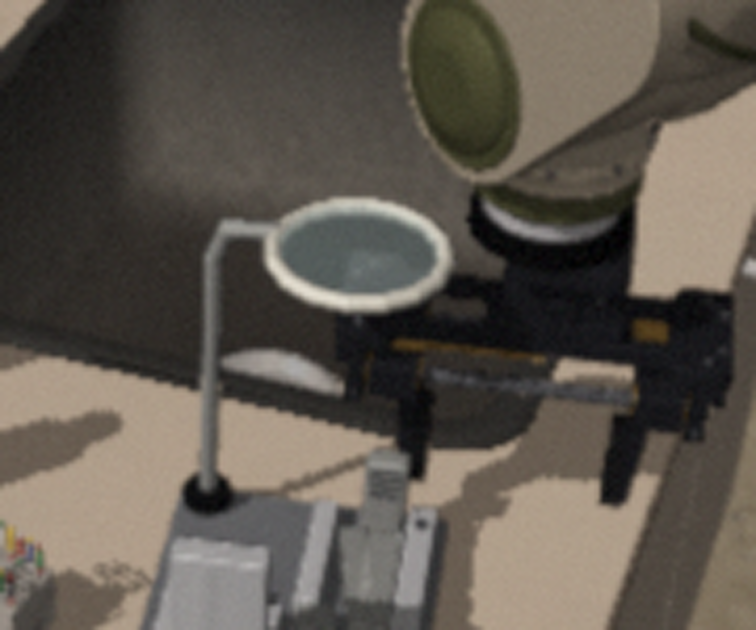

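Run:
```python
from h import *
for z in (30.5,45,58,80):
  for x in (44,55,61.5): print(z,x,((fw2px('w17',s2w([(-123.5+x,-173.5+9,z)]))[0]-[350,180])*4).round(0))
```

```text
30.5 44 [243. 451.]
30.5 55 [336. 448.]
30.5 61.5 [389. 446.]
45 44 [275. 513.]
45 55 [374. 509.]
45 61.5 [431. 506.]
58 44 [308. 578.]
58 55 [414. 572.]
58 61.5 [474. 568.]
80 44 [374. 712.]
80 55 [493. 702.]
80 61.5 [560. 695.]
```

Call:
step_arm(targets=[{"dp":[0.5,0,0],"roll":0,"grip":0},{"dp":[0.9,0,0],"roll":0,"grip":0},{"dp":[1.2,0,0],"roll":0,"grip":0},{"dp":[1.5,0,0],"roll":0,"grip":0},{"dp":[1.8,0,0],"roll":0,"grip":0},{"dp":[2.1,0,0],"roll":0,"grip":0},{"dp":[2.4,0,0],"roll":0,"grip":0},{"dp":[2.7,0,0],"roll":0,"grip":0}])

```text
t: 25.7
tool_pos: [0.4582, -0.0436, 0.0305]
tcp_rot: [1.68, 2.654, 0.0]
ft_force: [-0.1, -0.9, -0.6]
width: 0.0882
```

Run:
```python
from h import *
where();shot('wrist','w18');crop('w18',350,180,200,160,4,'w18c');shot('scene','s18');crop('s18',290,110,180,150,4.2,'s18c')
```

```text
t 25.7 tcp st [-123.5 -146.    30.5] world [ 0.4582 -0.0436  0.0305] yawx_st 89.99 z [ 0. -0. -1.] F_st [-0.5 -0.8 -0.6] w 88.2 q [-0.35   0.47   1.908 -0.     0.763 -0.792]
```

View pics/w18c.png

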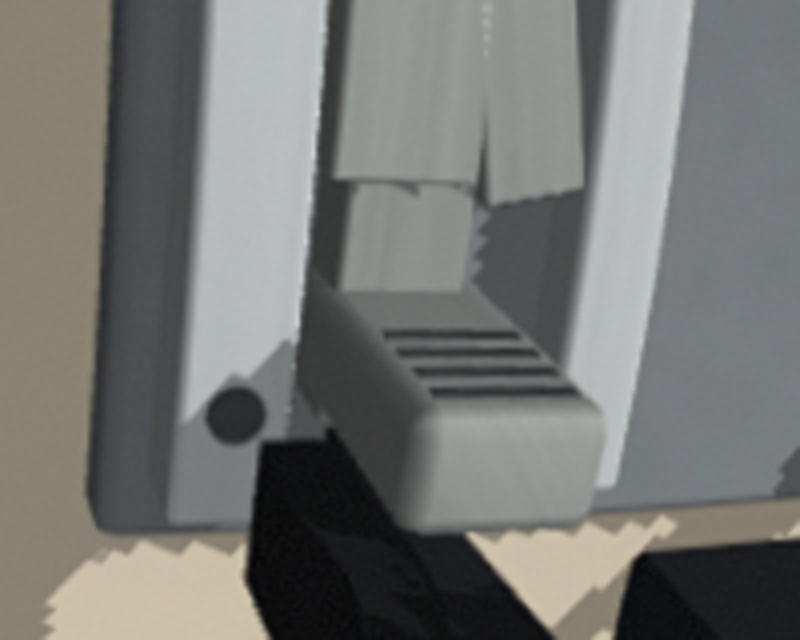

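View pics/s18c.png

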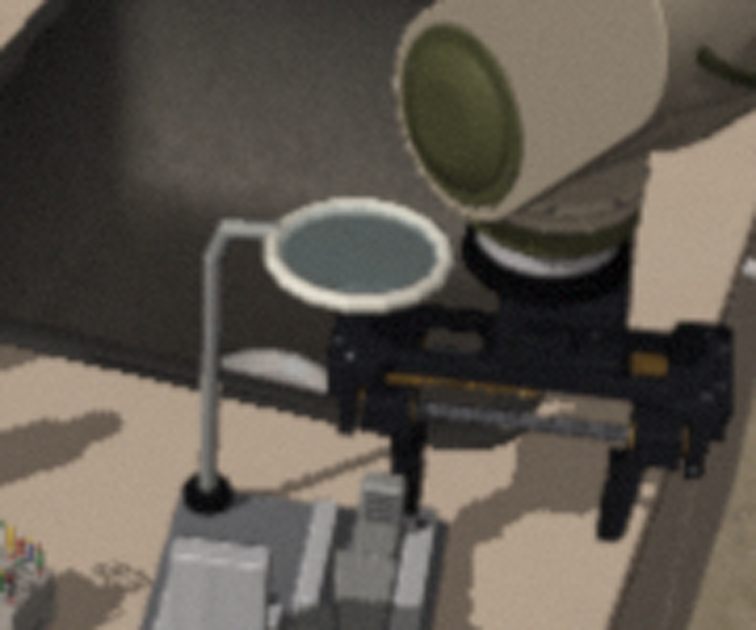

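Call:
step_arm(targets=[{"dp":[0.4,0,0],"roll":0,"grip":0},{"dp":[0.8,0,0],"roll":0,"grip":0},{"dp":[1.1,0,0],"roll":0,"grip":0},{"dp":[1.4,0,0],"roll":0,"grip":0},{"dp":[1.7,0,0],"roll":0,"grip":0},{"dp":[2.0,0,0],"roll":0,"grip":0},{"dp":[2.3,0,0],"roll":0,"grip":0},{"dp":[2.5,0,0],"roll":0,"grip":0}])

```text
t: 26.8
tool_pos: [0.4476, -0.0212, 0.0306]
tcp_rot: [1.68, 2.654, -0.0]
ft_force: [0.1, -4.1, 0.9]
width: 0.0881
```

Run:
```python
from h import *
where();shot('wrist','w19');crop('w19',300,40,240,260,2.3,'w19c')
```

```text
t 26.8 tcp st [-123.5 -121.2   30.6] world [ 0.4476 -0.0212  0.0306] yawx_st 89.98 z [ 2.e-04 -3.e-04 -1.e+00] F_st [-1.6 -3.7  0.9] w 88.1 q [-0.31   0.45   1.944 -0.     0.747 -0.752]
```

View pics/w19c.png

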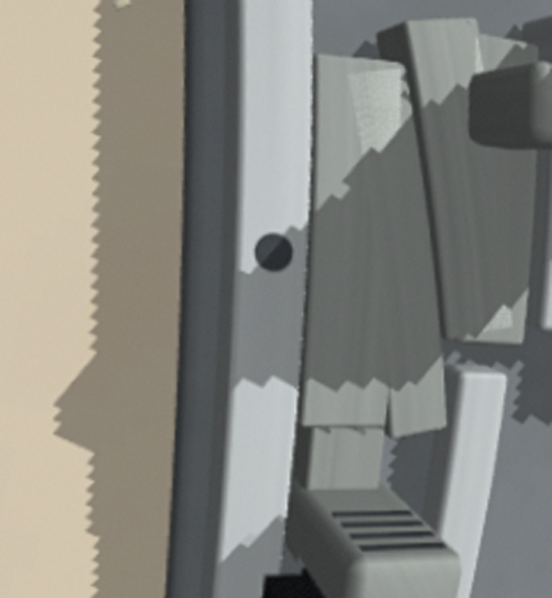

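Call:
step_arm(targets=[{"dp":[0.4,0,0],"roll":0,"grip":0},{"dp":[0.8,0.1,0],"roll":0,"grip":0},{"dp":[1.2,0.2,0],"roll":0,"grip":0},{"dp":[1.5,0.3,0],"roll":0,"grip":0},{"dp":[1.8,0.4,0],"roll":0,"grip":0},{"dp":[2.1,0.4,0],"roll":0,"grip":0},{"dp":[2.4,0.4,0],"roll":0,"grip":0},{"dp":[2.6,0.4,0],"roll":0,"grip":0}])

```text
t: 27.85
tool_pos: [0.4421, 0.0013, 0.0318]
tcp_rot: [1.679, 2.647, -0.002]
ft_force: [-2.1, -31.1, 11.1]
width: 0.0878
```

Run:
```python
from h import *
where();shot('wrist','w20');crop('w20',300,40,240,260,2.3,'w20c')
```

```text
t 27.85 tcp st [-118.8  -98.5   31.8] world [0.4421 0.0013 0.0318] yawx_st 89.89 z [ 0.0052 -0.0047 -1.    ] F_st [-15.2 -27.2  11.1] w 87.8 q [-0.261  0.436  1.964 -0.005  0.736 -0.698]
```

View pics/w20c.png

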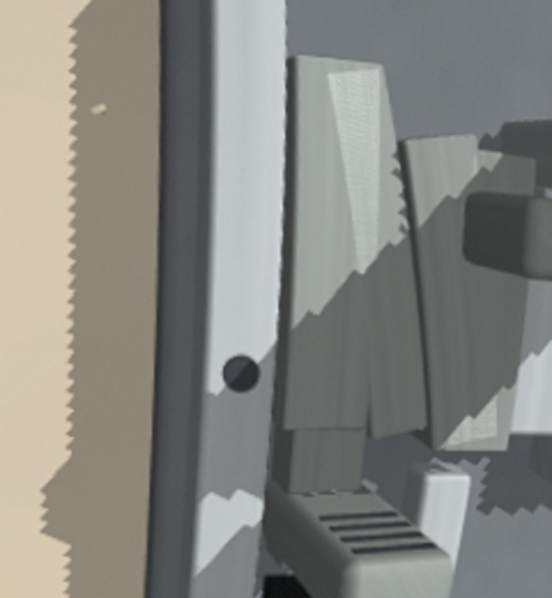

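Run:
```python
from h import *
crop('w20',400,40,120,200,3,'w20d')
g=lambda L,z:print(z,w2s(fpx2w('w20',[(300+a/2.3,40+b/2.3) for a,b in L],z/1e3)).round(1).tolist())
g([(293,57),(381,68),(284,430),(427,430)],26);g([(352,557),(450,552)],58)
g([(286,57),(270,430)],26)
g([(400,142),(534,160),(433,450),(510,450)],28)
```

```text
26 [[-71.6, 8.6, 26.0], [-54.4, 8.3, 26.0], [-70.1, -60.7, 26.0], [-39.6, -60.6, 26.0]]
58 [[-66.3, -72.4, 58.0], [-48.1, -72.2, 58.0]]
26 [[-72.9, 8.5, 26.0], [-72.9, -60.7, 26.0]]
28 [[-51.2, -5.4, 28.0], [-21.5, -5.4, 28.0], [-38.7, -64.1, 28.0], [-20.1, -64.1, 28.0]]
```

Call:
step_arm(targets=[{"dp":[-0.5,0,0],"roll":0,"grip":0},{"dp":[-0.9,0,0],"roll":0,"grip":0},{"dp":[-0.9,0.15,0],"roll":0,"grip":0},{"dp":[-0.6,0.15,0],"roll":0,"grip":0},{"dp":[-0.3,0.1,0],"roll":0,"grip":0},{"dp":[-0.2,0,0],"roll":0,"grip":0},{"dp":[-0.2,-0.15,0],"roll":0,"grip":0},{"dp":[-0.2,-0.3,0],"roll":0,"grip":0}])

```text
t: 28.9
tool_pos: [0.438, 0.0009, 0.0305]
tcp_rot: [-1.68, -2.654, 0.0]
ft_force: [-0.6, -0.6, 1.4]
width: 0.088
```

Run:
```python
from h import *
where();shot('wrist','w21');crop('w21',300,40,240,260,2.3,'w21c')
```

```text
t 28.9 tcp st [-122.6  -97.1   30.5] world [0.438  0.0009 0.0305] yawx_st 89.99 z [-2.e-04  1.e-04 -1.e+00] F_st [-0.8 -0.2  1.4] w 88.0 q [-0.267  0.435  1.972  0.     0.735 -0.709]
```

View pics/w21c.png

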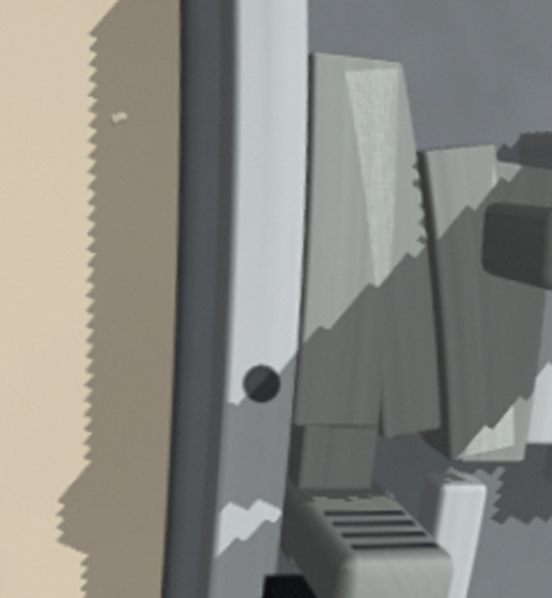

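Call:
step_arm(targets=[{"dp":[0.2,0,0],"roll":0,"grip":0},{"dp":[0.4,0,0],"roll":0,"grip":0},{"dp":[0.6,0,0],"roll":0,"grip":0},{"dp":[0.7,0,0],"roll":0,"grip":0},{"dp":[0.8,0,0],"roll":0,"grip":0},{"dp":[0.8,0,0],"roll":0,"grip":0},{"dp":[0.8,0,0],"roll":0,"grip":0},{"dp":[0.8,0,0],"roll":0,"grip":0}])

```text
t: 29.95
tool_pos: [0.4367, 0.0051, 0.0313]
tcp_rot: [1.68, 2.647, -0.002]
ft_force: [1.3, -27.1, -0.2]
width: 0.0883
```

Run:
```python
from h import *
where();shot('wrist','w22');crop('w22',300,40,240,260,2.3,'w22c')
```

```text
t 29.95 tcp st [-122.   -92.8   31.3] world [0.4367 0.0051 0.0313] yawx_st 89.85 z [ 0.0045 -0.0047 -1.    ] F_st [-10.4 -25.1  -0.2] w 88.3 q [-0.256  0.429  1.979 -0.005  0.728 -0.692]
```

View pics/w22c.png

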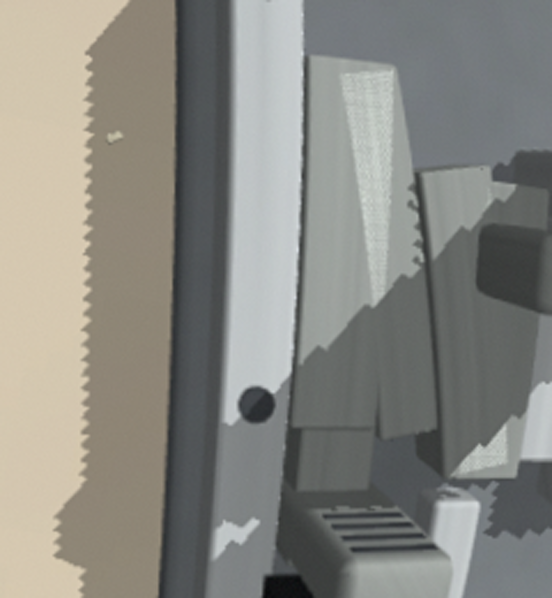

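Run:
```python
from h import *
g=lambda L,z:print(z,w2s(fpx2w('w22',[(300+a/2.3,40+b/2.3) for a,b in L],z/1e3)).round(1).tolist())
g([(308,56),(398,68),(292,428),(437,430)],26)
g([(303,57),(286,430)],26)
g([(418,172),(547,188),(446,477),(520,478)],28)
shot('scene','s22');crop('s22',290,170,130,120,5,'s22c')
```

```text
26 [[-72.1, 14.6, 26.0], [-54.4, 14.3, 26.0], [-72.0, -54.5, 26.0], [-40.9, -54.7, 26.0]]
26 [[-73.0, 14.4, 26.0], [-73.2, -54.9, 26.0]]
28 [[-50.8, -4.9, 28.0], [-21.6, -4.9, 28.0], [-38.3, -63.9, 28.0], [-20.0, -64.3, 28.0]]
```

View pics/s22c.png

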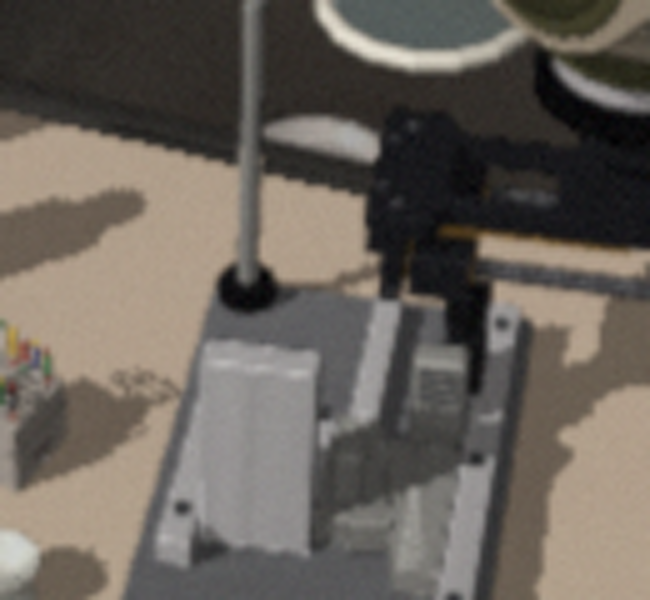

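Call:
step_arm(targets=[{"dp":[0.1,-0.1,0],"roll":0,"grip":0},{"dp":[0.2,-0.2,0],"roll":0,"grip":0},{"dp":[0.3,-0.2,0],"roll":0,"grip":0},{"dp":[0.3,-0.2,0],"roll":0,"grip":0},{"dp":[0.3,-0.2,0],"roll":0,"grip":0},{"dp":[0.3,-0.2,0],"roll":0,"grip":0},{"dp":[0.3,-0.2,0],"roll":0,"grip":0},{"dp":[0.3,-0.2,0],"roll":0,"grip":0}])

```text
t: 31.05
tool_pos: [0.4362, 0.0057, 0.0321]
tcp_rot: [1.679, 2.64, 0.0]
ft_force: [8.6, -33.7, -2.2]
width: 0.0882
```

Run:
```python
from h import *
where();shot('wrist','w23');crop('w23',300,40,240,260,2.3,'w23c')
```

```text
t 31.05 tcp st [-122.3  -92.    32.1] world [0.4362 0.0057 0.0321] yawx_st 89.76 z [ 0.0109 -0.0067 -0.9999] F_st [ -6.7 -34.2  -2.2] w 88.2 q [-0.255  0.424  1.984 -0.006  0.721 -0.688]
```

View pics/w23c.png

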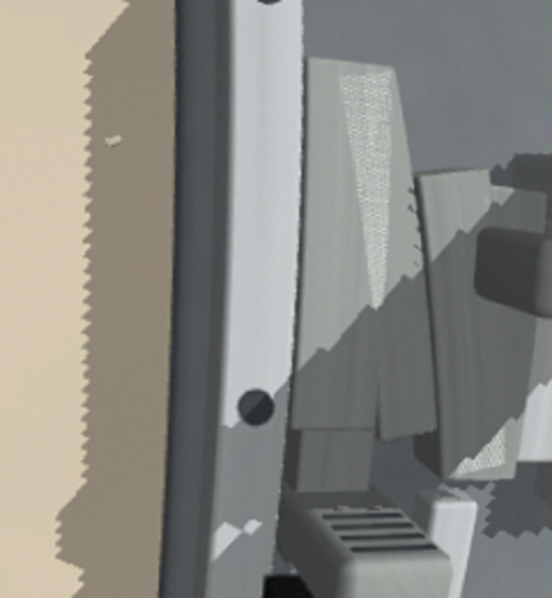

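Call:
step_arm(targets=[{"dp":[-0.6,0,0],"roll":0,"grip":0},{"dp":[-1.2,0,0],"roll":0,"grip":0},{"dp":[-1.6,-0.5,0],"roll":0,"grip":0},{"dp":[-1.6,-2,0],"roll":0,"grip":0},{"dp":[-1.6,-4,0],"roll":0,"grip":0},{"dp":[-1.6,-6.4,0],"roll":0,"grip":0},{"dp":[-1.6,-6.6,-3],"roll":0,"grip":0},{"dp":[-1.6,-6.6,-8],"roll":0,"grip":0}])

```text
t: 32.1
tool_pos: [0.3775, -0.0323, 0.1106]
tcp_rot: [-1.679, -2.651, 0.001]
ft_force: [0.2, 0.3, 0.3]
width: 0.0881
```

Call:
step_arm(targets=[{"dp":[0,0,-5],"roll":0,"grip":0},{"dp":[0,0,-10],"roll":0,"grip":0},{"dp":[4,0,-14],"roll":0,"grip":0},{"dp":[8,0,-14],"roll":0,"grip":0},{"dp":[12,3,-14],"roll":0,"grip":0},{"dp":[12,6,-14],"roll":0,"grip":0},{"dp":[12,8,-14],"roll":0,"grip":0},{"dp":[12,8,-14],"roll":0,"grip":0}])

```text
t: 33.1
tool_pos: [0.3998, 0.1103, 0.25]
tcp_rot: [-1.678, -2.655, 0.001]
ft_force: [-0.6, -0.8, 0.6]
width: 0.0884
```

Run:
```python
from h import *
where();shot('wrist','w24');crop('w24',250,100,300,220,2.6,'w24c')
```

```text
t 33.1 tcp st [-110.4   18.1  250. ] world [0.3998 0.1103 0.25  ] yawx_st 90.06 z [-0.0014  0.     -1.    ] F_st [-0.8 -0.4  0.6] w 88.4 q [-0.015  0.057  1.779  0.     1.307 -0.458]
```

View pics/w24.png

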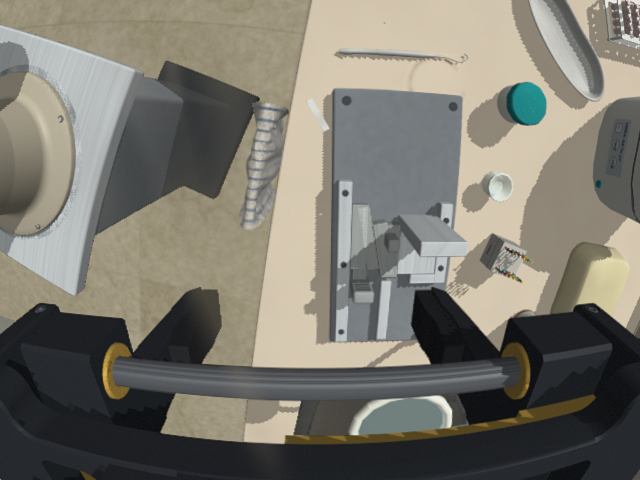

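Run:
```python
from h import *
crop('w24',325,170,150,130,5.3,'w24c')
```

```text
(no output)
```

View pics/w24c.png

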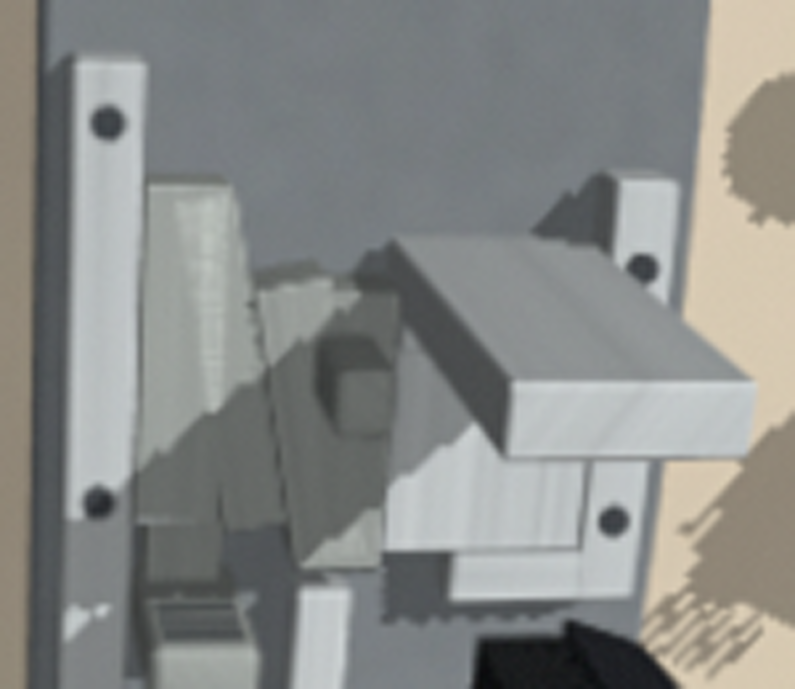

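Run:
```python
from h import *
g=lambda n,L,z:print(n,w2s(fpx2w('w24',[(325+a/5.3,170+b/5.3) for a,b in L],z/1e3)).round(1).tolist())
g('fence',[(147,62),(622,200)],26)
g('wedge',[(150,185),(232,185),(137,522),(278,527)],26)
g('bar',[(258,293),(398,293),(300,567),(378,567)],28)
g('foot toe',[(387,550),(583,547)],26); g('stop edge',[(452,552)],26)
g('corner',[(392,242)],12);g('top',[(512,382),(755,382)],107)
```

```text
fence [[-72.2, 39.6, 26.0], [24.9, 14.0, 26.0]]
wedge [[-71.0, 15.6, 26.0], [-55.0, 15.7, 26.0], [-71.4, -54.6, 26.0], [-42.2, -55.9, 26.0]]
bar [[-49.3, -5.4, 28.0], [-21.1, -5.2, 28.0], [-37.3, -64.0, 28.0], [-20.8, -64.2, 28.0]]
foot toe [[-18.7, -61.3, 26.0], [24.5, -61.3, 26.0]]
stop edge [[-4.6, -61.9, 26.0]]
corner [[-19.3, 1.0, 12.0]]
top [[-20.0, 2.9, 107.0], [22.4, 2.9, 107.0]]
```

Run:
```python
from workcell import arm
print(arm.sign_off())
```

```text
the job is handed in; nothing more can be done
None
```

The station is set up as asked, and I handed the job in at about 33 s of the 72 s allowed.

- **Clamp bar:** I pinched its tab and drew it back until it met its end stop, where the force rose to about 12 N.
- **Stone holder:** I tipped it over its corner until it stood on its foot, re-gripped the tall leg, and pushed it along the lane. The toe met the end stop firmly at about 15 N.
- **Wedge:** The moves allow no tilting, so I could not lean the gripper in under the magnifier as the task suggests. Instead I drove the wedge with the side of one open finger behind its tab, passing the gripper's body under the lens. It jammed once slightly skewed. I backed off, straightened it against the fence and drove it tight, and it barely moved under about 34 N.

**Last checks, from the wrist camera after backing away:**

| Item | Measured | Expected |
|---|---|---|
| Holder toe | y ≈ -61.5 mm | end stop at -62 mm |
| Holder corner edge and top | y ≈ 1 to 3 mm, upright | 3 mm |
| Bar | flush on the foot | flush on the foot |
| Wedge lead | y ≈ 15.6 mm | 15 to 23 mm |

- The wedge did not move back after release, though its lead is at the low end of the expected range. The robot is clear of everything, at near-zero force.
- The dish, pot, file block and probe looked undisturbed in the pictures, but I did not measure their positions.
- **Two checks that disagreed:** partway through the tip the holder caught at its starting skew of about 4°, so I eased it back and re-aligned it. It also slipped in the pads and its corner slid about 9 mm along the plate. I saw no sign of it lifting off.

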